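Fit the rotor to the bench centrifuge

ROBOT

A 7-joint arm with a two-finger parallel gripper is mounted at the origin on a cart in front of the work surface, level with it; the furniture and walls round the work are solid. World frame = base frame: x ahead of the robot, y to its left, z up, the work surface at z = 0. Lengths are in m, angles in rad, forces in N, time in s.
With the tool pointing down it reaches from about 0.425 to 0.875 m from the base axis. Payload 8.4 kg.
Tool frame: the origin (TCP) lies at the very end of the fingers, on their centre line; the grasp point (between the pads) lies 19 mm behind it; z points along the fingers, y is the direction in which the jaws open and shut (so a half turn about z gives the same grasp; the last joint's range is limited). The gripper opens to 85 mm and grips with 20 to 120 N. Pads are 22 mm wide; open, the fingers measure 114 mm over their backs; the gripper's body (76 mm by 85 mm) begins 54 mm behind the grasp point. The pads swing forward as they close: fully open they stand 13 mm farther back than shut.
Start: joints at [1.21, 0.333, 0.04, 1.465, -0.013, 1.343, -0.059], TCP at [0.168, -0.628, 0.231] pointing down, gripper open.
Joint ranges: [-2.58, 2.58], [-0.38, 2.09], [-1.3, 1.39], [0.25, 2.4], [-1.5, 4.64], [0.08, 2.09], [-2.65, 2.65]. Speed limits (rad/s): [2.22, 2.22, 2.79, 2.79, 3.14, 3.14, 3.14].

INTERFACE

Orientations are given as a rotation vector (axis times angle).
In Python, from station import state, optics, ctrl gives the robot as it stands.
- The arm moves only by the tool send_rows, never from a script. Its argument "deltas" is a list that holds one entry, the list of rows, each a list of 7 numbers: the shift along the world's x, y, z in mm, then the turn, a rotation vector about the world's x, y, z in degrees, then the finger opening in mm, from 0 to 85.4. In form: [[[dx, dy, dz, wx, wy, wz, hand], ...]]. A call has 1 to 5 rows; each row is the pose to reach, as a shift and turn from the pose commanded when the call began; what a row does not reach only later rows make up. A row lasts 1/12 s, in which the tool goes at most 41.7 mm and 7.16 degrees, less where a joint would pass 70% of its speed; a pose out of reach is approached as far as the arm can. A call with a gripper value outside its range is refused whole. The fingers move at their own pace and stop on an object; the grip force is fixed at half the most. Time passes only in rows, so rows that repeat a pose let the fingers close. It gives the time, the measured TCP pose, the force and the opening at its end, in the units of the state.
- state(): the state, without advancing time (a new reading comes with each control period).
- optics.get_image(name): name is "side" or "top" or "wrist"; returns the picture (480x640x3 uint8, blue, green, red); there is no depth.
- optics.get_calibration(name): a dict with "camera_matrix" (3x3 intrinsics, pixels), "k1" (the pictures are not rectified: a ray, as slopes to the right and down, at radius r is drawn at 1 + k1 r^2 times it, then the intrinsics apply), "rvec" (rotation vector, rad) and "tvec" (3), from world to camera coordinates, as OpenCV has them; the wrist camera has in their place "hand_eye" (4x4, takes a point from camera to tool coordinates, whose origin is the TCP and whose axes are the flange's). Camera axes: x right, y down, z forward; pixel columns grow to the right and rows downward; lengths in m; the calibration is good to about 2 mm. A picture is of the moment at which its call begins: read the wrist's pose just before it. get_calibration takes no time and is no camera call.
- ctrl.sign_off(): hands the job in, once; it reports no verdict.
The state is a dict: "clock": time; "joints": joint angles; "qvel": joint speeds; "joint_efforts": joint torques, N m; "tcp_pos": TCP position; "tool_rot": TCP orientation; "contact_force": force on the tool from outside, world axes, zero at the start; "moment": the same for the moment, N m; "opening": finger opening in m.
Only numpy, scipy, OpenCV 4.12 (cv2) and the standard library are available. Lean on these libraries where they do the work, as an engineer would, in place of code of your own. Each camera call takes 0.05 s, during which the arm holds its last target.

TASK

Fit the rotor to the open bench centrifuge: set it on the spindle and, pressing only lightly, turn it until its slots drop over the drive pins and it sits fully home. Then thread the orange spacer washer and, on top of it, the dark locking collar down the spindle, each fully home and flat. Do not force anything, and leave the spray bottle, the squeeze bottle and the two dropper vials standing where they are.

Things in the scene. Friction and masses are not known exactly. Their poses are not given: they have to be found in the camera images.
- centrifuge: Fixed white bench centrifuge, 224 mm deep (x) by 204 mm wide (y), 93 mm high, with an open round bowl 160 mm across, floor 30 mm above the bench; the spindle stands in its middle. Origin: on the spindle axis, at bench level; x to its back, where the lid stands open: 188 mm wide, hinged 106 mm behind the axis and 92 mm up, leaning 22 degrees back from upright, top 280 mm up.
- spindle_tip (a point): Top of the upright steel spindle, on its axis, 152 mm above the bench; axes as the centrifuge's. Downward from the tip: 6 mm of cone, then a nose 10 mm across to 52 mm below the tip, a cone over 6 mm, then a shaft 14 mm across to the shoulder 104 mm below the tip. It turns stiffly (friction about 0.18 N m) and keeps its angle.
- spindle_seat (a point): Point on the spindle axis in the face of the shoulder (34 mm across, 48 mm above the bench) on which the rotor's underside rests when home. Just above it four brass drive pins, 5.5 mm thick, stick out in a cross to 15.5 mm from the axis, tops 7 mm above the shoulder. They start at any angle; it is not reported here (these axes are the centrifuge's) but can be seen from above or felt.
- rotor: Grey rotor with eight blue tube sleeves, 138 mm across, 66 mm high, 0.26 to 0.4 kg, standing on its foot. Origin: on its axis, in its underside; z up. Bore 16.4 mm, right through. Two crossed slots, 7.5 mm wide, 9 mm deep, cut the foot from below along the rotor's x and y (red marks on top show them): it fits the pins in four positions, a quarter turn apart; else it rests on them 7 mm high.
- rotor_boss (a point): Middle of the grip of the rotor's boss, on its axis, 53 mm above its underside, axes as the rotor's. The boss is a plain round tube, 30 mm across, free to grip from 40 mm above the underside up to its top at 66 mm; below that the sleeves leave no room for fingers.
- washer: Orange plastic spacer washer, 36 mm across, 10 mm thick, bore 13.2 mm, about 20 g, lying flat in the tray. Origin: centre of its underside; z is its axis. Home, its underside is 66 mm above the spindle's shoulder, on the rotor's boss.
- washer_mid (a point): Centre of the orange washer, half-way up (5 mm above its underside).
- collar: Dark steel push-on locking collar with a knurled side and a red band near the bottom, 34 mm across, 22 mm high, bore 13.2 mm, about 90 g, standing in the tray; it slides down the spindle, no screwing. Origin: centre of its underside; z is its axis. Home, its underside is 76 mm above the spindle's shoulder, on the washer.
- collar_mid (a point): Centre of the locking collar, half-way up (11 mm above its underside).
- parts_tray: Fixed shallow steel tray, 184 by 134 mm (x by y), walls 13 mm high, 2 mm thick, floor 2 mm above the bench. Origin: centre of its underside. The washer and the collar lie in it about 84 mm apart along its x axis, in either order. It is on one side of the centrifuge and the rotor on the other, either way round.
- spray_bottle: Tall spray bottle with a blue head, 70 by 104 mm, 291 mm high, standing. Origin: centre of its underside.
- squeeze_bottle: Blue squeeze bottle with a black cap, 62 mm across, 90 mm high, standing. Origin: centre of its underside.
- red_vial: Dropper vial of red liquid with a white cap, 20 mm across, 82 mm high, standing near a front corner of the centrifuge. Origin: centre of its underside.
- clear_vial: Pale dropper vial with a white cap, 20 mm across, 82 mm high, standing near the other front corner. Origin: centre of its underside.

How it is judged:
By the outcome, as a careful person would: the job done as asked, in the order asked, and still so for the second after the job is handed in, with the robot touching nothing.
It also fails if it takes over 72 s, if anything falls off the work surface, if the arm or the gripper's body presses on something with over 40 N, if the wrist force passes 120 N, or if a joint passes its speed limit or range.

## Working session

There is one attempt and no reset: what is moved stays moved. The work goes in short steps, Python scripts to look and compute and a tool call to move; the robot and the scene stay as the last step left them, time stands still between calls to the robot, and variables do not carry over. Pictures are saved under pics/ and viewed, and the job is handed in when it is done.

Besides the shell and the picture viewer there is one more tool, called after "Emit:" as a command line: name --argument value ..., lists and objects as JSON in quotes. send_rows: Moves the arm, as the interface text tells. Its arguments: {"type":"object","properties":{"deltas":{"type":"array"}},"required":["deltas"]}

```bash
ls; mkdir -p pics
python3 - <<'E'
from station import state, optics, ctrl
import cv2
s=state(); print(s)
for n in ["side","top","wrist"]:
    im=optics.get_image(n); cv2.imwrite(f"pics/{n}0.png",im); print(n,optics.get_calibration(n))
E
```

```text
pics
{'clock': 0.0, 'joints': array([ 1.20979373,  0.33392808,  0.03990008,  1.46630276, -0.01340825,
        1.34326011, -0.05850276]), 'qvel': array([-1.72348925e-03, -1.72198471e-03,  2.13533155e-03, -4.42571999e-05,
        2.93648937e-04, -2.48970531e-03,  2.26636600e-03]), 'joint_efforts': array([ 5.64004404e-04, -6.58555913e+01,  1.36568740e+00, -4.05555654e+01,
        1.67260162e-02,  1.26730307e-02, -2.87865475e-05]), 'tcp_pos': array([ 0.16807516, -0.62742084,  0.23039509]), 'tool_rot': array([-3.11313898e+00, -4.09783011e-01,  5.08121160e-04]), 'contact_force': array([-0.36838969, -0.13702965, -0.11597327]), 'moment': array([-0.02750885,  0.03251613,  0.00391985]), 'opening': 0.08553879341603833}
side {'camera_matrix': array([[470.43566997,   0.        , 324.32985605],
       [  0.        , 470.43566997, 238.43870077],
       [  0.        ,   0.        ,   1.        ]]), 'k1': 0.004270628725431295, 'rvec': array([ 0.67440997, -2.43127883,  1.38019143]), 'tvec': array([0.48278582, 0.25251905, 0.74296077])}
top {'camera_matrix': array([[577.76508062,   0.        , 311.11309666],
       [  0.        , 577.76508062, 240.63568416],
       [  0.        ,   0.        ,   1.        ]]), 'k1': -0.03257943021078252, 'rvec': array([ 2.07711432, -2.14148567,  0.17455421]), 'tvec': array([0.02357224, 0.57057894, 1.25554683])}
wrist {'camera_matrix': array([[390.84915112,   0.        , 325.69333346],
       [  0.        , 390.84915112, 242.28115372],
       [  0.        ,   0.        ,   1.        ]]), 'k1': -0.08354408876506149, 'hand_eye': array([[ 1.75617297e-03, -9.50063941e-01, -3.12050354e-01,
         8.00425580e-02],
       [ 9.99998438e-01,  1.73116353e-03,  3.57167295e-04,
         1.19706597e-03],
       [ 2.00878424e-04, -3.12050494e-01,  9.50065497e-01,
        -1.42812688e-01],
       [ 0.00000000e+00,  0.00000000e+00,  0.00000000e+00,
         1.00000000e+00]])}
```

View pics/top0.png

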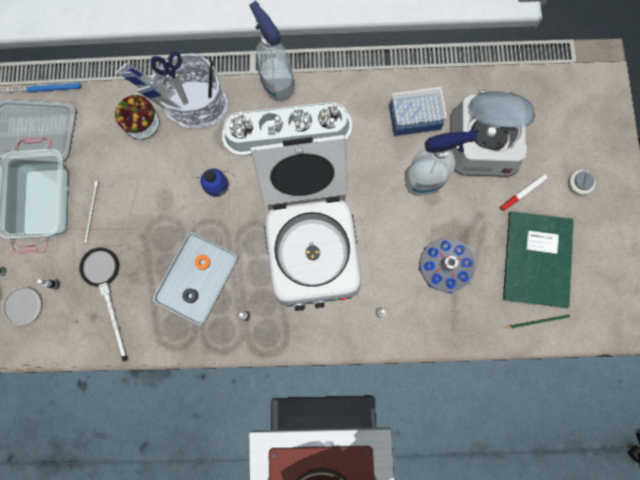

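View pics/side0.png

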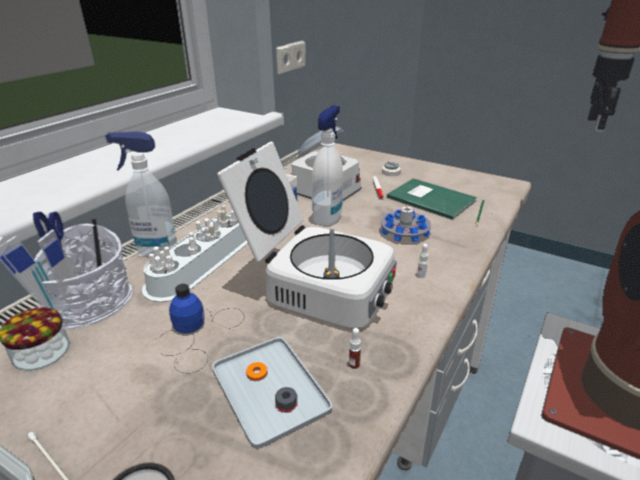

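View pics/wrist0.png

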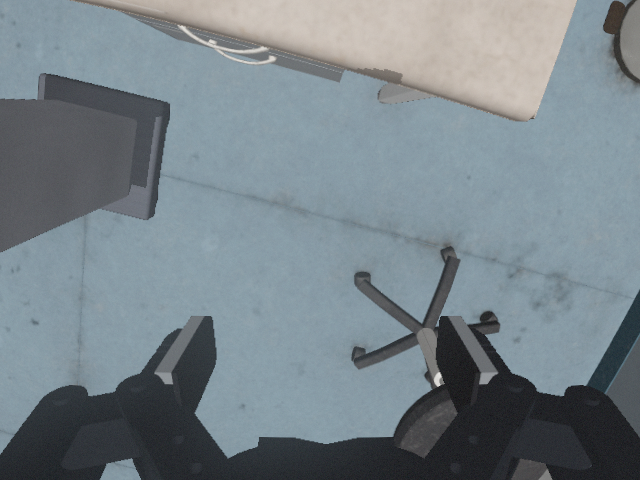

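```bash
cat > h.py <<'E'
import numpy as np, cv2
from scipy.spatial.transform import Rotation as R
from station import state, optics
def cam(n,s=None):
    c=optics.get_calibration(n); K=c["camera_matrix"]; k=c["k1"]
    if n=="wrist":
        s=s or state(); T=np.eye(4); T[:3,:3]=R.from_rotvec(s["tool_rot"]).as_matrix(); T[:3,3]=s["tcp_pos"]
        M=T@c["hand_eye"]; return K,k,M[:3,:3],M[:3,3]
    Rm=R.from_rotvec(c["rvec"]).as_matrix(); return K,k,Rm.T,-Rm.T@c["tvec"]
def ray(cm,u,v):
    K,k,Rw,o=cm
    p=cv2.undistortPoints(np.array([[[u,v]]],float),K,np.array([k,0,0,0.]))[0,0]
    return o,Rw@np.array([p[0],p[1],1])
def onz(cm,u,v,z):
    o,d=ray(cm,u,v); return o+d*(z-o[2])/d[2]
def proj(cm,P):
    K,k,Rw,o=cm
    q=Rw.T@(np.asarray(P)-o); x,y=q[:2]/q[2]; f=1+k*(x*x+y*y)
    return np.array([K[0,0]*x*f+K[0,2],K[1,1]*y*f+K[1,2]])
def cross(rays):
    A=0;b=0
    for o,d in rays:
        d=d/np.linalg.norm(d); P=np.eye(3)-np.outer(d,d); A=A+P; b=b+P@o
    return np.linalg.solve(A,b)
def blobs(mask,amin=20):
    n,l,st,c=cv2.connectedComponentsWithStats(mask.astype(np.uint8))
    return [(st[i,4],c[i].round(1),st[i,:4]) for i in range(1,n) if st[i,4]>=amin]
def shot(n,name=None):
    s=state(); im=optics.get_image(n)
    if name: cv2.imwrite(f"pics/{name}.png",im)
    return im,cam(n,s),s
E
python3 - <<'E'
from h import *
np.set_printoptions(precision=4,suppress=True)
t=cv2.imread("pics/top0.png"); s=cv2.imread("pics/side0.png")
ct=cam("top");cs=cam("side")
print(ct[3],cs[3])
for n,u,v,z in [("tip",312,252,.152),("bossring",451,262,.066),("washer",203,262,.012),("collar",191,296,.024),("redv",245,316,.082),("clearv",381,313,.082),("spray",428,175,.0),("squeeze",214,182,.09)]:
    print(n,onz(ct,u,v,z))
hs=cv2.cvtColor(t,cv2.COLOR_BGR2HSV)
H,S,V=cv2.split(hs)
print("orange",blobs((H>5)&(H<20)&(S>180)&(V>150),20))
roi=np.zeros_like(H);roi[230:300,410:485]=1
print("blue",blobs((H>105)&(H<128)&(S>130)&(roi>0),8))
hs=cv2.cvtColor(s,cv2.COLOR_BGR2HSV);H,S,V=cv2.split(hs)
print("orange side",blobs((H>5)&(H<20)&(S>180)&(V>150),20))
for nm,im,(x0,y0,x1,y1) in [("t_rot",t,(410,220,490,300)),("t_sp",t,(265,200,365,310)),("t_tray",t,(150,230,260,330)),("s_rot",s,(370,195,440,250)),("s_sp",s,(260,220,400,320)),("s_tray",s,(210,330,340,440))]:
    c=im[y0:y1,x0:x1]; cv2.imwrite(f"pics/{nm}.png",cv2.resize(c,None,fx=5,fy=5,interpolation=cv2.INTER_CUBIC))
E
```

```text
[ 0.322  -0.0237  1.341 ] [0.151  0.6845 0.5979]
tip [0.528  0.0027 0.152 ]
bossring [ 0.5102 -0.3034  0.066 ]
washer [0.5368 0.2618 0.012 ]
collar [0.4567 0.2864 0.024 ]
redv [0.4037 0.1539 0.082 ]
clearv [ 0.4014 -0.1412  0.082 ]
spray [ 0.7331 -0.2784  0.    ]
squeeze [0.7067 0.2214 0.09  ]
orange []
blue [(np.int32(46), array([445.8, 245.5]), array([442, 241,   9,  10], dtype=int32)), (np.int32(39), array([459.2, 250.1]), array([455, 246,   9,   9], dtype=int32)), (np.int32(57), array([433. , 251.9]), array([428, 248,  10,   9], dtype=int32)), (np.int32(53), array([466.6, 262.2]), array([462, 258,  11,   9], dtype=int32)), (np.int32(72), array([429.3, 265.5]), array([424, 261,  11,   9], dtype=int32)), (np.int32(62), array([462.9, 275.6]), array([458, 271,  10,  10], dtype=int32)), (np.int32(72), array([436.4, 278.4]), array([432, 274,  10,  10], dtype=int32)), (np.int32(72), array([450.6, 282.7]), array([446, 278,  10,  11], dtype=int32))]
orange side [(np.int32(216), array([256.2, 370.5]), array([247, 363,  19,  16], dtype=int32))]
```

Run:
```python
import cv2,numpy as np
a=[cv2.resize(cv2.imread(f"pics/{n}.png"),(400,300)) for n in ("t_rot","t_sp","s_sp","s_tray")]
cv2.imwrite("pics/m.png",np.vstack([np.hstack(a[:2]),np.hstack(a[2:])]))
```

```text
(no output)
```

View pics/m.png

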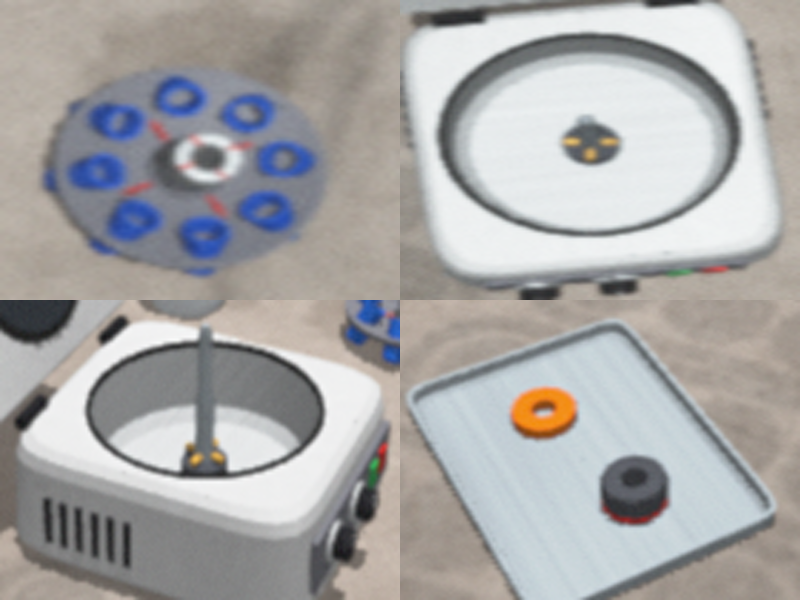

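Emit:
send_rows --deltas '[[[28,27,4,0,0,0,85],[56,54,8,0,0,0,85],[84,81,12,0,0,0,85],[112,108,16,0,0,0,85],[140,135,20,0,0,0,85]]]'

```text
clock: 0.57
tcp_pos: [0.3092, -0.4913, 0.2513]
tool_rot: [-3.115, -0.41, 0.0]
contact_force: [0.6, -0.4, 0.5]
opening: 0.0853
```

Emit:
send_rows --deltas '[[[28,27,0,0,0,-3,85],[56,54,0,0,0,-6,85],[84,81,0,0,0,-9,85],[112,108,0,0,0,-12,85],[140,135,0,0,0,-15,85]]]'

```text
clock: 0.98
tcp_pos: [0.4492, -0.3562, 0.2513]
tool_rot: [3.142, -0.004, -0.0]
contact_force: [0.7, -0.4, 0.0]
opening: 0.0849
```

Emit:
send_rows --deltas '[[[28,27,0,0,0,0,85],[56,54,0,0,0,0,85],[60,56,0,0,0,0,85],[60,56,0,0,0,0,85]]]'

```text
clock: 1.32
tcp_pos: [0.5104, -0.2985, 0.2509]
tool_rot: [-3.14, -0.009, -0.0]
contact_force: [-0.6, -0.5, -0.8]
opening: 0.0846
```

Run:
```python
from h import *
np.set_printoptions(precision=4,suppress=True)
im,c,s=shot("wrist","w1"); print(s["clock"],s["tcp_pos"],s["tool_rot"],s["joints"]); print(onz(c,320,240,0.066), proj(c,[.51,-.303,.066]))
```

```text
1.3167 [ 0.5104 -0.2985  0.2509] [-3.1401 -0.0093 -0.0002] [ 0.657   0.2186 -0.2383  1.574   0.051   1.3557 -1.1516]
[ 0.4852 -0.2947  0.066 ] [329.7636 212.7172]
```

View pics/w1.png

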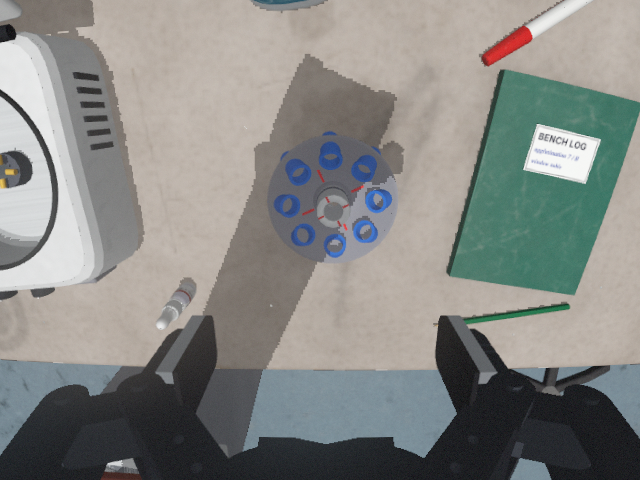

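Run:
```python
from h import *
import pickle
np.set_printoptions(precision=4,suppress=True)
im=cv2.imread("pics/w1.png"); s=state(); c=cam("wrist",s)
pickle.dump(s,open("s1.pkl","wb"))
hs=cv2.cvtColor(im,cv2.COLOR_BGR2HSV);H,S,V=[x.astype(int) for x in cv2.split(hs)]
roi=np.zeros(H.shape,bool);roi[130:270,260:405]=1
b=blobs(roi&(H>105)&(H<130)&(S>130),8)
P=np.array([onz(c,*x[1],0.04)[:2] for x in b if x[0]>60]); print([ (x[0],x[1]) for x in b])
r=blobs(roi&((H<8)|(H>170))&(S>100),4); print([(x[0],x[1]) for x in r])
cv2.imwrite("pics/w1c.png",cv2.resize(im[130:270,260:400],None,fx=4,fy=4,interpolation=cv2.INTER_NEAREST))
```

```text
[(np.int32(26), array([329.4, 133.2])), (np.int32(446), array([330.1, 155.9])), (np.int32(12), array([376.2, 149.5])), (np.int32(433), array([364.1, 168.2])), (np.int32(414), array([297.7, 171.7])), (np.int32(363), array([377.9, 200.3])), (np.int32(334), array([287.4, 205. ])), (np.int32(269), array([364.6, 231.3])), (np.int32(253), array([303.4, 234.5])), (np.int32(217), array([334.7, 244.2]))]
[(np.int32(33), array([320.3, 175.3])), (np.int32(34), array([357.2, 188.4])), (np.int32(8), array([327.1, 199.4])), (np.int32(7), array([345., 206.])), (np.int32(28), array([307.8, 211.5])), (np.int32(8), array([320.6, 217.1])), (np.int32(9), array([338.9, 223.2])), (np.int32(14), array([344.6, 226.4]))]
```

View pics/w1c.png

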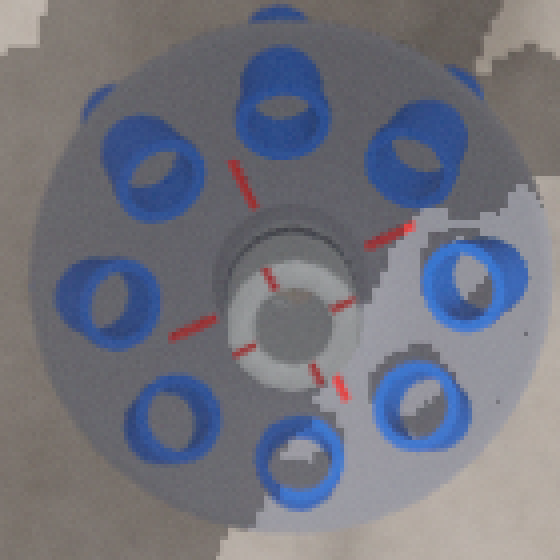

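Run:
```python
from h import *
np.set_printoptions(precision=4,suppress=True)
c=cam("wrist")
q=np.array([onz(c,u,v,.066)[:2] for u,v in [(327.1,199.4),(345,206),(338.9,223.2),(320.6,217.1)]])
print(q,q.mean(0),np.linalg.norm(q-q.mean(0),axis=1))
for a,b in((0,2),(1,3)):
    d=q[a]-q[b];print("line ang",np.degrees(np.arctan2(d[1],d[0])))
ct=cam("top"); print("top boss",onz(ct,451.5,261.5,.066))
im=cv2.imread("pics/top0.png")
hs=cv2.cvtColor(im,cv2.COLOR_BGR2HSV);H,S,V=[x.astype(int) for x in cv2.split(hs)]
# white boss ring
roi=np.zeros(H.shape,bool);roi[250:275,440:465]=1
print(blobs(roi&(V>150)&(S<40),5))
# spindle/pins
roi[:]=0;roi[230:270,295:330]=1
print("brass",[(x[0],x[1],onz(ct,*x[1],.055)) for x in blobs(roi&(H>12)&(H<28)&(S>110),3)])
# bowl inner edge ellipse
```

```text
[[ 0.5198 -0.3031]
 [ 0.5142 -0.3184]
 [ 0.4989 -0.3134]
 [ 0.5042 -0.2975]] [ 0.5093 -0.3081] [0.0117 0.0114 0.0117 0.0117]
line ang 26.2844529034295
line ang -64.62110606511489
top boss [ 0.5113 -0.3046  0.066 ]
[(np.int32(159), array([451.3, 259.3]), array([443, 250,  17,  19], dtype=int32)), (np.int32(9), array([462.7, 255.9]), array([461, 254,   4,   4], dtype=int32))]
brass [(np.int32(4), array([307.5, 251.5]), array([0.5463, 0.015 , 0.055 ])), (np.int32(6), array([317. , 251.5]), array([ 0.5456, -0.0065,  0.055 ])), (np.int32(6), array([312.3, 256.5]), array([0.5345, 0.0045, 0.055 ]))]
```

Emit:
send_rows --deltas '[[[0,38,4,0,0,0,85],[0,76,8,0,0,0,85],[0,114,12,0,0,0,85],[0,152,16,0,0,0,85],[0,190,20,0,0,0,85]]]'

```text
clock: 1.78
tcp_pos: [0.5071, -0.112, 0.2715]
tool_rot: [3.141, -0.005, -0.0]
contact_force: [0.9, 0.8, 0.9]
opening: 0.085
```

Emit:
send_rows --deltas '[[[0,38,0,0,0,0,85],[0,70,0,0,0,0,85],[0,70,0,0,0,0,85],[0,70,0,0,0,0,85]]]'

```text
clock: 2.12
tcp_pos: [0.5078, -0.0415, 0.2715]
tool_rot: [3.141, 0.002, 0.0]
contact_force: [0.7, -1.2, -0.2]
opening: 0.0843
```

Run:
```python
from h import *
np.set_printoptions(precision=4,suppress=True)
im,c,s=shot("wrist","w2"); print(s["clock"],s["tcp_pos"],s["tool_rot"],s["joints"])
```

```text
2.1167 [ 0.5078 -0.0415  0.2715] [3.141  0.0025 0.0005] [ 0.4137  0.0519 -0.433   1.7206  0.0228  1.3736 -1.5925]
```

View pics/w2.png

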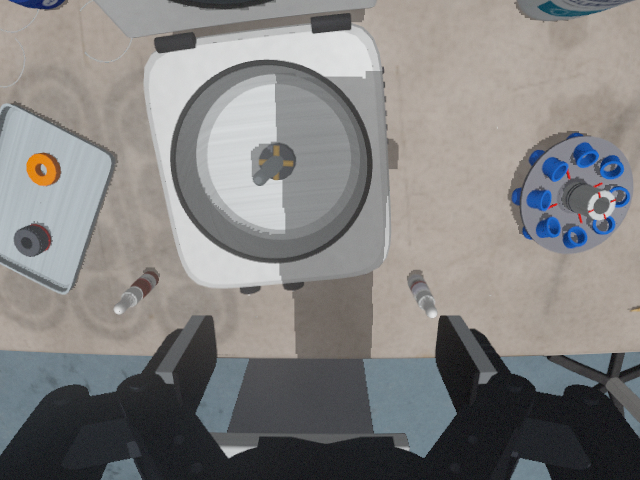

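Run:
```python
from h import *
np.set_printoptions(precision=4,suppress=True)
im=cv2.imread("pics/w2.png")
a=cv2.resize(im[130:200,235:315],(480,420),interpolation=cv2.INTER_CUBIC)
b=cv2.resize(im[140:270,5:75],(300,557)[::1],interpolation=cv2.INTER_CUBIC)
cv2.imwrite("pics/w2a.png",np.hstack([a,np.zeros((420,5,3),np.uint8),b[:420]]))
hs=cv2.cvtColor(im,cv2.COLOR_BGR2HSV);H,S,V=[x.astype(int) for x in cv2.split(hs)]
c=cam("wrist")
m=np.zeros(H.shape,bool);m[135:190,240:310]=1
for x in blobs(m&(H>10)&(H<28)&(S>100),3): print("brass",x[0],x[1],onz(c,*x[1],.055))
for x in blobs((H>5)&(H<20)&(S>180),30): print("or",x,onz(c,*x[1],.012))
```

```text
brass 38 [275.9 150.2] [0.5577 0.0004 0.055 ]
brass 9 [261.4 161.4] [0.5477 0.014  0.055 ]
brass 44 [287.9 163. ] [ 0.5462 -0.0102  0.055 ]
brass 17 [275.7 177.3] [0.5331 0.0014 0.055 ]
or (np.int32(622), array([ 41., 169.]), array([ 27, 153,  30,  32], dtype=int32)) [0.5387 0.2609 0.012 ]
```

View pics/w2a.png

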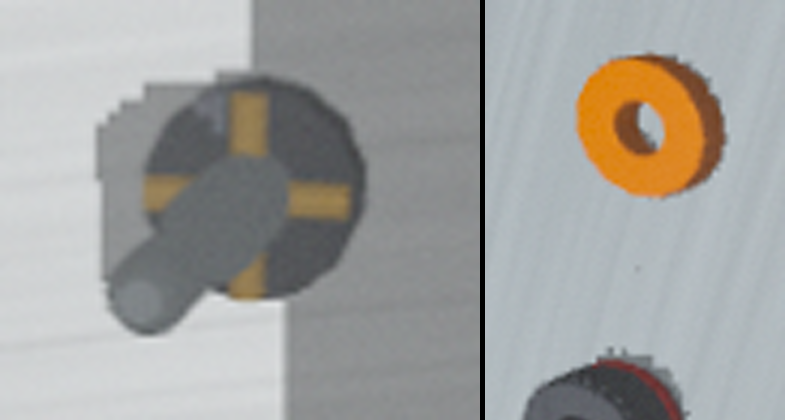

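Run:
```python
from h import *
np.set_printoptions(precision=4,suppress=True)
c=cam("wrist");ct=cam("top");cs=cam("side")
q=np.array([onz(c,u,v,.0545)[:2] for u,v in [(276.6,145.4),(293.3,163.6),(276.2,179.6),(259.3,162.2)]])
print(q,q.mean(0))
for a,b in((0,2),(1,3)):
    d=q[a]-q[b];print("ang",np.degrees(np.arctan2(d[1],d[0])),np.linalg.norm(d))
print("tip w",onz(c,258.8,180,.149))
# top brass ends
print("vials", onz(c,158,272,0.0),onz(c,118,309,.082),onz(c,434,314,.082))
# side tip
print("side tip pred", proj(cs,[.546,.0025,.152]),proj(ct,[.546,.0025,.152]))
s=cv2.imread("pics/side0.png");t=cv2.imread("pics/top0.png")
A=cv2.resize(s[215:295,300:370],(490,560),interpolation=cv2.INTER_CUBIC)
B=cv2.resize(t[230:275,295:330],(310,400),interpolation=cv2.INTER_CUBIC)
o=np.zeros((560,800,3),np.uint8);o[:,:490]=A;o[:400,490:]=B;cv2.imwrite("pics/tip.png",o)
```

```text
[[ 0.5619 -0.0003]
 [ 0.5455 -0.015 ]
 [ 0.5309  0.0011]
 [ 0.5469  0.016 ]] [0.5463 0.0005]
ang -2.6504175458868793 0.031012548803103574
ang -92.55279353174298 0.031080483812745405
tip w [0.5457 0.0011 0.149 ]
vials [0.4156 0.1504 0.    ] [0.4104 0.1581 0.082 ] [ 0.4065 -0.1488  0.082 ]
side tip pred [331.3585 227.627 ] [311.861  243.5283]
```

View pics/tip.png

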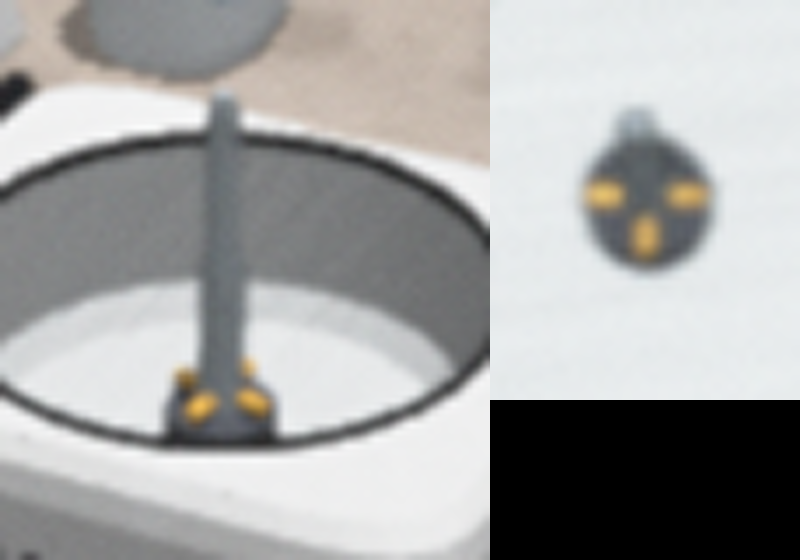

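Emit:
send_rows --deltas '[[[0,-38,0,0,0,4,85],[0,-76,0,0,0,8,85],[0,-114,0,0,0,12,80],[0,-152,-10,0,0,16,70],[0,-190,-20,0,0,20,60]]]'

```text
clock: 2.58
tcp_pos: [0.507, -0.2366, 0.2514]
tool_rot: [3.093, 0.545, 0.001]
contact_force: [0.9, -0.3, -1.2]
opening: 0.0604
```

Emit:
send_rows --deltas '[[[0,-36,-12,0,0,3,60],[2,-74.5,-30,0,0,5.8,56],[2,-74.5,-60,0,0,5.8,56],[2,-74.5,-90,0,0,5.8,56],[2,-74.5,-90,0,0,5.8,56]]]'

```text
clock: 3.0
tcp_pos: [0.5053, -0.3082, 0.1547]
tool_rot: [-3.058, -0.692, 0.012]
contact_force: [-1.2, 1.2, -0.7]
opening: 0.0559
```

Run:
```python
from h import *
np.set_printoptions(precision=4,suppress=True)
im,c,s=shot("wrist","w3"); print(s["clock"],s["tcp_pos"],s["tool_rot"],s["opening"],s["contact_force"])
```

```text
3.0 [ 0.5053 -0.3082  0.1547] [-3.058  -0.6921  0.0124] 0.05587116624160418 [-1.2465  1.1636 -0.7169]
```

View pics/w3.png

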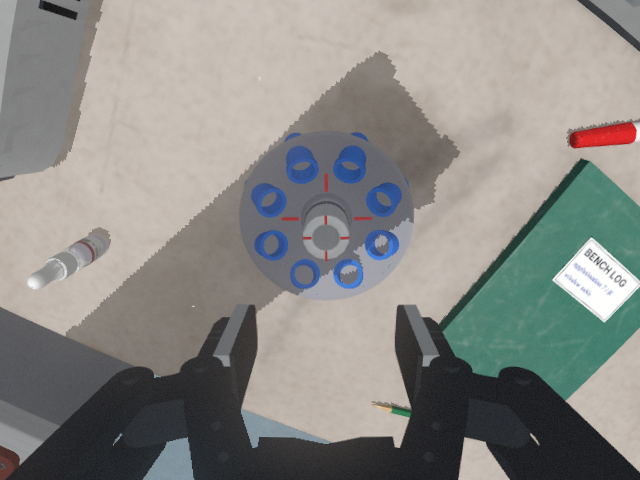

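Emit:
send_rows --deltas '[[[0,0,0,0,0,0,56],[0,0,0,0,0,0,56]]]'

```text
clock: 3.22
tcp_pos: [0.5109, -0.3073, 0.1636]
tool_rot: [3.06, 0.7, 0.003]
contact_force: [1.2, 0.9, 1.0]
opening: 0.0561
```

Run:
```python
from h import *
np.set_printoptions(precision=4,suppress=True)
im,c,s=shot("wrist","w4"); print(s["clock"],s["tcp_pos"],s["tool_rot"],s["opening"],s["contact_force"])
hs=cv2.cvtColor(im,cv2.COLOR_BGR2HSV);H,S,V=[x.astype(int) for x in cv2.split(hs)]
roi=np.zeros(H.shape,bool);roi[205:270,295:355]=1
b=[x for x in blobs(roi&((H<8)|(H>170))&(S>100),4)]
print([(x[0],x[1],onz(c,*x[1],.066)) for x in b])
cv2.imwrite("pics/w4c.png",cv2.resize(im[170:270,270:380],None,fx=5,fy=5))
```

```text
3.2167 [ 0.5109 -0.3073  0.1636] [3.0604 0.7    0.0031] 0.05612369326976247 [1.2262 0.8991 0.9675]
[(np.int32(16), array([321.5, 225.5]), array([ 0.5214, -0.3009,  0.066 ])), (np.int32(18), array([351.5, 224. ]), array([ 0.5307, -0.3177,  0.066 ])), (np.int32(16), array([303.5, 242.5]), array([ 0.5061, -0.2953,  0.066 ])), (np.int32(16), array([339.5, 242.5]), array([ 0.5162, -0.3163,  0.066 ])), (np.int32(19), array([321.7, 260.2]), array([ 0.5002, -0.3112,  0.066 ]))]
```

View pics/w4c.png

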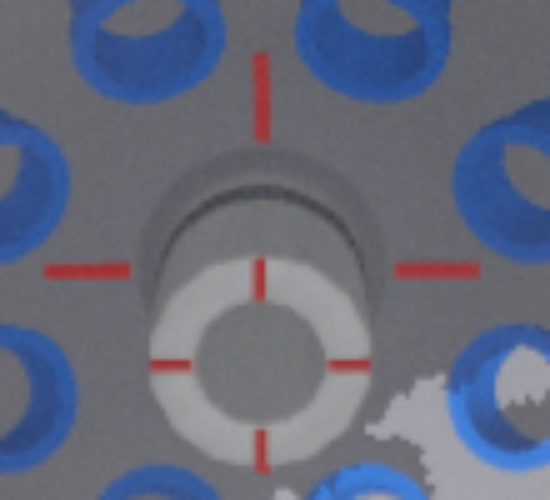

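Emit:
send_rows --deltas '[[[0,1,-30,0,0,0,56],[0,1,-60,0,0,0,56],[0,1,-90,0,0,0,56],[0,1,-110,0,0,0,56],[0,1,-120,0,0,0,56]]]'

```text
clock: 3.68
tcp_pos: [0.5097, -0.305, 0.0401]
tool_rot: [-3.061, -0.702, 0.002]
contact_force: [-0.5, 0.9, -0.5]
opening: 0.0557
```

Emit:
send_rows --deltas '[[[0,0,0,0,0,0,56],[0,0,0,0,0,0,56]]]'

```text
clock: 3.85
tcp_pos: [0.511, -0.3057, 0.0428]
tool_rot: [3.061, 0.701, 0.002]
contact_force: [0.7, -0.8, 0.3]
opening: 0.0557
```

Run:
```python
from h import *
np.set_printoptions(precision=4,suppress=True)
im,c,s=shot("wrist","w5"); print(s["clock"],s["tcp_pos"],s["tool_rot"],s["opening"],s["contact_force"])
```

```text
3.85 [ 0.511  -0.3057  0.0428] [3.0612 0.7014 0.0017] 0.055734856369423595 [ 0.6785 -0.804   0.2954]
```

View pics/w5.png

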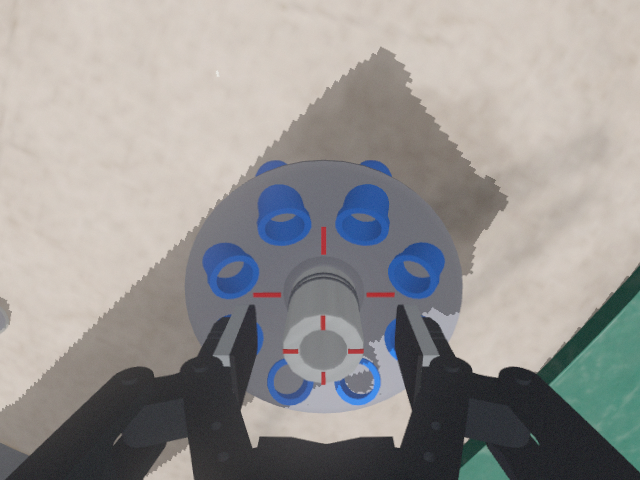

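Emit:
send_rows --deltas '[[[0,0,-3.5,0,0,0,56],[0,0,-3.5,0,0,0,40],[0,0,-3.5,0,0,0,25],[0,0,-3.5,0,0,0,20],[0,0,-3.5,0,0,0,20]]]'

```text
clock: 4.32
tcp_pos: [0.5105, -0.3054, 0.0387]
tool_rot: [3.062, 0.701, 0.001]
contact_force: [-2.6, 1.8, 6.0]
opening: 0.0275
```

Emit:
send_rows --deltas '[[[0,0,0,0,0,0,20],[0,0,0,0,0,0,20],[0,0,0,0,0,0,20]]]'

```text
clock: 4.57
tcp_pos: [0.5106, -0.3054, 0.0387]
tool_rot: [3.062, 0.701, 0.001]
contact_force: [-1.6, 1.1, 6.8]
opening: 0.0275
```

Emit:
send_rows --deltas '[[[0,0,5,0,0,0,20],[0,0,20,0,0,0,20],[0,0,45,0,0,0,20],[0,0,75,0,0,0,20],[0,0,105,0,0,0,20]]]'

```text
clock: 4.98
tcp_pos: [0.5094, -0.3049, 0.1434]
tool_rot: [-3.061, -0.701, 0.002]
contact_force: [0.4, -0.3, -2.5]
opening: 0.028
```

Emit:
send_rows --deltas '[[[0,0,30,0,0,0,20],[0,5,60,0,0,0,20],[0,20,85,0,0,0,20],[0,45,105,0,0,0,20],[0,75,110,0,0,-2,20]]]'

```text
clock: 5.4
tcp_pos: [0.5108, -0.2316, 0.2565]
tool_rot: [3.072, 0.643, 0.006]
contact_force: [0.3, 0.8, -3.3]
opening: 0.0277
```

Emit:
send_rows --deltas '[[[5,32,0,0,0,-4,20],[10,66,0,0,0,-8,20],[18,100,0,0,0,-12,20],[24,134,0,0,0,-16,20],[30,168,0,0,0,-20,20]]]'

```text
clock: 5.82
tcp_pos: [0.5398, -0.0607, 0.2528]
tool_rot: [3.14, 0.098, -0.001]
contact_force: [0.6, -1.2, -3.5]
opening: 0.0279
```

Emit:
send_rows --deltas '[[[5,32,0,0,0,-4,20],[5.4,55,0,0,0,-6.4,20],[5.4,64,0,0,0,-6.4,20],[5.4,64,0,0,0,-6.4,20],[5.4,64,0,0,0,-6.4,20]]]'

```text
clock: 6.23
tcp_pos: [0.5454, 0.0011, 0.2527]
tool_rot: [3.14, -0.07, -0.001]
contact_force: [-0.3, -1.8, -2.6]
opening: 0.0275
```

Run:
```python
from h import *
np.set_printoptions(precision=4,suppress=True)
im,c,s=shot("wrist","w6"); print(s["clock"],s["tcp_pos"],s["tool_rot"],s["opening"],s["contact_force"])
im2,_,_=shot("side","s6")
im3,_,_=shot("top","t6")
o=np.hstack([cv2.resize(im,(400,300)),cv2.resize(im2[80:380,180:580],(400,300))])
o=np.vstack([o,np.hstack([cv2.resize(im3[150:350,180:447],(400,300)),cv2.resize(im[230:450,170:463],(400,300))])]);cv2.imwrite("pics/m6.png",o)
```

```text
6.2333 [0.5454 0.0011 0.2527] [ 3.1401 -0.0695 -0.0008] 0.02750855426531174 [-0.3223 -1.7938 -2.5967]
```

View pics/m6.png

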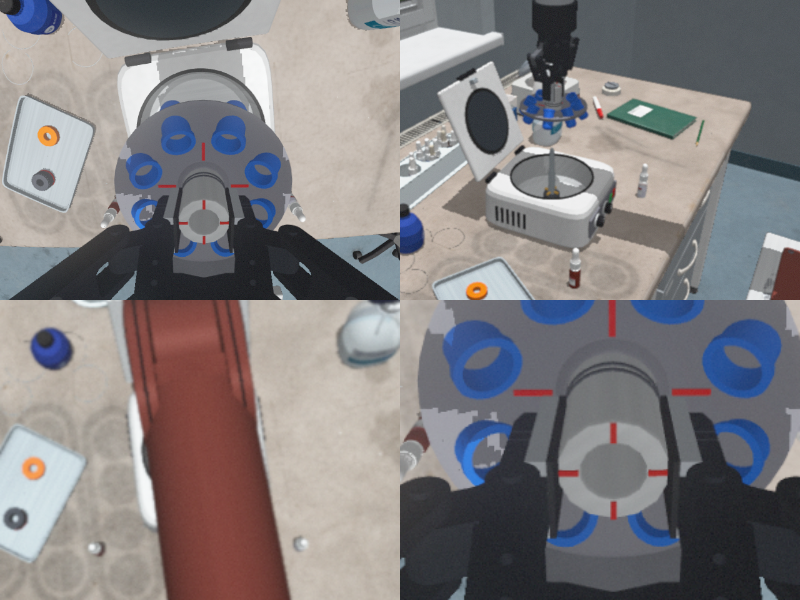

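Run:
```python
from h import *
np.set_printoptions(precision=4,suppress=True)
im=cv2.imread("pics/w6.png"); s=state(); c=cam("wrist",s); print(s["tcp_pos"])
hs=cv2.cvtColor(im,cv2.COLOR_BGR2HSV);H,S,V=[x.astype(int) for x in cv2.split(hs)]
roi=np.zeros(H.shape,bool);roi[310:405,290:360]=1
z=s["tcp_pos"][2]+.0273
b=blobs(roi&((H<8)|(H>170))&(S>100),4)
for x in b: print(x[0],x[1],onz(c,*x[1],z))
```

```text
[ 0.5455 -0.0003  0.2527]
65 [325.8 327.5] [ 0.5577 -0.0023  0.28  ]
44 [294.9 356.6] [0.5467 0.009  0.28  ]
32 [355.5 356.5] [ 0.5457 -0.012   0.28  ]
58 [325.8 384.3] [ 0.5345 -0.0012  0.28  ]
```

Run:
```python
from h import *
np.set_printoptions(precision=4,suppress=True)
ct=cam("top");cs=cam("side")
print(cross([ray(ct,311.7,242.6),ray(cs,331.7,228.5)]), onz(ct,311.7,242.6,.151),onz(cs,331.7,228.5,.151))
```

```text
[0.547  0.0022 0.15  ] [0.5482 0.0028 0.151 ] [0.5446 0.0036 0.151 ]
```

Emit:
send_rows --deltas '[[[0.5,1.8,-25,0,0,0,20],[0.5,1.8,-45,0,0,0,20],[0.5,1.8,-56,0,0,0,20],[0.5,1.8,-60,0,0,0,20],[0.5,1.8,-60,0,0,0,20]]]'

```text
clock: 6.8
tcp_pos: [0.5457, 0.0026, 0.1921]
tool_rot: [3.141, -0.073, -0.003]
contact_force: [-0.2, 0.5, -3.0]
opening: 0.0276
```

Emit:
send_rows --deltas '[[[0,0,-5,0,0,0,20],[0,0,-10,0,0,0,20],[0,0,-15,0,0,0,20],[0,0,-18,0,0,0,20],[0,0,-18,0,0,0,20]]]'

```text
clock: 7.22
tcp_pos: [0.5458, 0.0034, 0.1742]
tool_rot: [-3.141, 0.071, 0.001]
contact_force: [-0.3, 0.3, -3.5]
opening: 0.0278
```

Run:
```python
from h import *
np.set_printoptions(precision=4,suppress=True)
im,c,s=shot("wrist","w7"); print(s["clock"],s["tcp_pos"],s["tool_rot"],s["opening"],s["contact_force"],s["moment"])
im2,_,_=shot("side","s7")
o=np.hstack([cv2.resize(im[200:400,190:457],(400,300)),cv2.resize(im2[150:350,250:517],(400,300))])
cv2.imwrite("pics/m7.png",o)
```

```text
7.2167 [0.5458 0.0034 0.1742] [-3.1408  0.0712  0.0014] 0.027822296157501203 [-0.3296  0.271  -3.4644] [-0.0088  0.0026  0.0555]
```

View pics/m7.png

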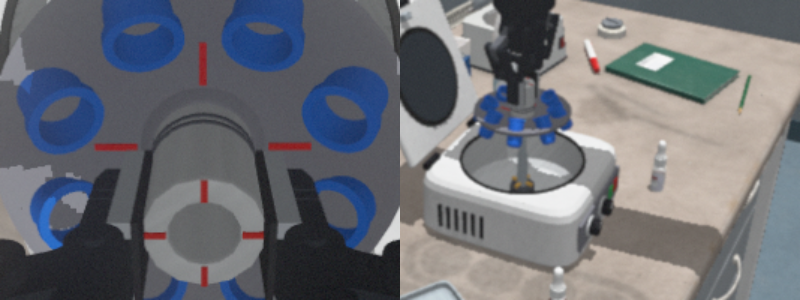

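Emit:
send_rows --deltas '[[[0,0,-10,0,0,0,20],[0,0,-20,0,0,0,20],[0,0,-28,0,0,0,20],[0,0,-33,0,0,0,20],[0,0,-33,0,0,0,20]]]'

```text
clock: 7.73
tcp_pos: [0.5451, 0.0034, 0.1399]
tool_rot: [-3.141, 0.071, 0.004]
contact_force: [-0.2, 0.6, -3.1]
opening: 0.0276
```

Emit:
send_rows --deltas '[[[0,0,-3,0,0,0,20],[0,0,-6,0,0,0,20],[0,0,-9,0,0,0,20],[0,0,-12,0,0,0,20],[0,0,-12,0,0,0,20]]]'

```text
clock: 8.15
tcp_pos: [0.5458, 0.0035, 0.1292]
tool_rot: [-3.141, 0.071, 0.001]
contact_force: [0.5, -0.1, -3.3]
opening: 0.0272
```

Emit:
send_rows --deltas '[[[0,0,-7,0,0,0,20],[0,0,-14,0,0,0,20],[0,0,-21,0,0,0,20],[0,0,-28,0,0,0,20],[0,0,-31,0,0,0,20]]]'

```text
clock: 8.57
tcp_pos: [0.5454, 0.0033, 0.0972]
tool_rot: [-3.141, 0.072, 0.003]
contact_force: [0.4, -0.7, -3.1]
opening: 0.0278
```

Emit:
send_rows --deltas '[[[0,0,-2,0,0,0,20],[0,0,-3,0,0,0,20],[0,0,-4,0,0,0,20],[0,0,-4,0,0,0,20]]]'

```text
clock: 8.9
tcp_pos: [0.5462, 0.0035, 0.0949]
tool_rot: [-3.141, 0.071, -0.0]
contact_force: [-0.5, 0.3, -3.5]
opening: 0.0275
```

Emit:
send_rows --deltas '[[[0,0,-1,0,0,0,20],[0,0,-2,0,0,0,20],[0,0,-2.5,0,0,0,20],[0,0,-2.5,0,0,0,20]]]'

```text
clock: 9.23
tcp_pos: [0.5461, 0.0034, 0.0923]
tool_rot: [3.141, -0.071, 0.0]
contact_force: [-0.1, -0.2, -4.2]
opening: 0.0278
```

Emit:
send_rows --deltas '[[[0,0,-1,0,0,0,20],[0,0,-2,0,0,0,20],[0,0,-2,0,0,0,20]]]'

```text
clock: 9.48
tcp_pos: [0.546, 0.0034, 0.0901]
tool_rot: [3.141, -0.071, -0.0]
contact_force: [1.2, 0.4, -2.9]
opening: 0.0275
```

Emit:
send_rows --deltas '[[[0,0,-1,0,0,0,20],[0,0,-2,0,0,0,20],[0,0,-2,0,0,0,20]]]'

```text
clock: 9.73
tcp_pos: [0.546, 0.0035, 0.0881]
tool_rot: [-3.141, 0.071, 0.0]
contact_force: [0.1, -0.6, -3.0]
opening: 0.0277
```

Emit:
send_rows --deltas '[[[0,0,-0.7,0,0,0,20],[0,0,-1.4,0,0,0,20],[0,0,-1.4,0,0,0,20]]]'

```text
clock: 9.98
tcp_pos: [0.5461, 0.0035, 0.0868]
tool_rot: [-3.141, 0.071, -0.0]
contact_force: [0.5, -0.4, -2.7]
opening: 0.0274
```

Emit:
send_rows --deltas '[[[0,0,-0.5,0,0,0,20],[0,0,-1,0,0,0,20],[0,0,-1,0,0,0,20]]]'

```text
clock: 10.23
tcp_pos: [0.5463, 0.0035, 0.0867]
tool_rot: [3.141, -0.071, 0.001]
contact_force: [-3.0, -0.5, 5.0]
opening: 0.0276
```

Run:
```python
from h import *
s=state();print(s["tcp_pos"],s["contact_force"])
```

```text
[0.54633183 0.00354055 0.0866584 ] [-2.99501455 -0.52157351  4.9915667 ]
```

Emit:
send_rows --deltas '[[[0,0,0.7,0,0,0,30],[0,0,0.7,0,0,0,40],[0,0,0.7,0,0,0,50],[0,0,0.7,0,0,0,52],[0,0,0.7,0,0,0,52]]]'

```text
clock: 10.65
tcp_pos: [0.5462, 0.0035, 0.0866]
tool_rot: [-3.141, 0.071, -0.0]
contact_force: [0.9, -0.3, 1.1]
opening: 0.0521
```

Emit:
send_rows --deltas '[[[0,0,10,0,0,0,52],[0,0,30,0,0,0,52],[0,0,60,0,0,0,52],[0,0,95,0,0,0,52],[-10,10,130,0,0,0,60]]]'

```text
clock: 11.07
tcp_pos: [0.5366, 0.0116, 0.2184]
tool_rot: [3.141, -0.075, -0.0]
contact_force: [1.1, -0.5, 0.5]
opening: 0.0597
```

Emit:
send_rows --deltas '[[[-20,20,25,0,0,0,70],[-30,50,35,0,0,0,75],[-30,70,35,0,0,0,75],[-30,70,35,0,0,0,75],[-30,70,35,0,0,0,75]]]'

```text
clock: 11.48
tcp_pos: [0.506, 0.0845, 0.2525]
tool_rot: [3.141, -0.067, 0.002]
contact_force: [-0.5, -1.5, -0.3]
opening: 0.075
```

Run:
```python
from h import *
np.set_printoptions(precision=4,suppress=True)
im,c,s=shot("wrist","w8"); print(s["clock"],s["tcp_pos"],s["tool_rot"],s["opening"],s["contact_force"],s["moment"])
im2,_,_=shot("side","s8")
o=np.hstack([cv2.resize(im2[200:350,250:450],(800,600))])
cv2.imwrite("pics/m8.png",o)
```

```text
11.4833 [0.506  0.0845 0.2525] [ 3.1408 -0.0674  0.0019] 0.07503897950678322 [-0.542  -1.5451 -0.286 ] [-0.014  -0.0472  0.016 ]
```

View pics/w8.png

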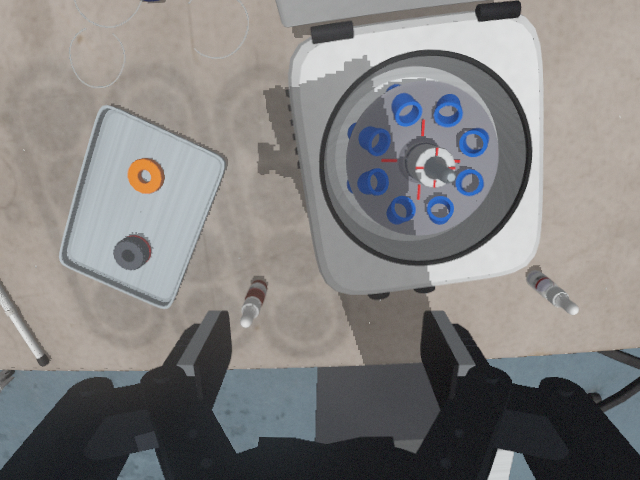

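View pics/m8.png

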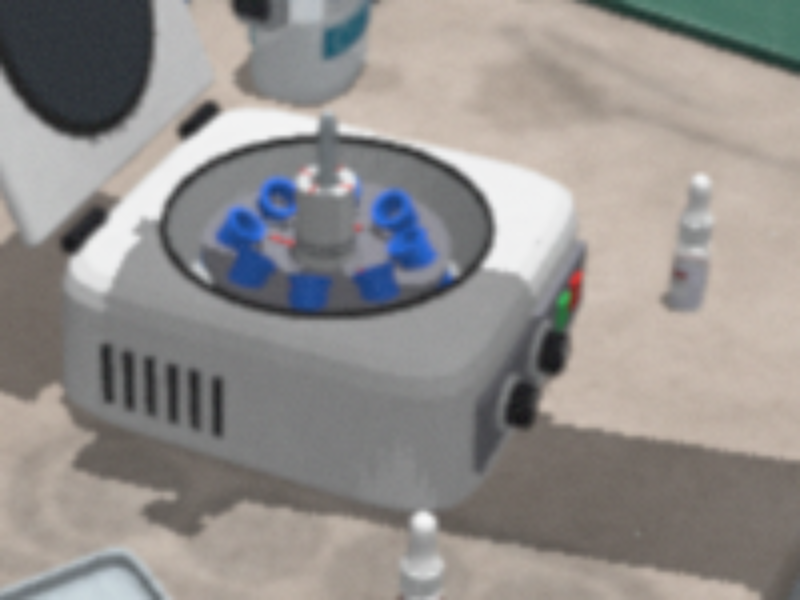

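Run:
```python
from h import *
np.set_printoptions(precision=4,suppress=True)
im=cv2.imread("pics/w8.png"); s=state(); c=cam("wrist",s); print(s["tcp_pos"])
hs=cv2.cvtColor(im,cv2.COLOR_BGR2HSV);H,S,V=[x.astype(int) for x in cv2.split(hs)]
m=((H>5)&(H<20)&(S>180)).astype(np.uint8)
m2=m*(V>215); 
for mm in (m,m2):
    b=max(blobs(mm),key=lambda x:x[0]); print("washer",b, onz(c,*b[1],.012))
roi=np.zeros(H.shape,bool);roi[130:200,395:470]=1
b=blobs(roi&((H<8)|(H>170))&(S>100),4)
for x in b: print(x[0],x[1],onz(c,*x[1],.114))
o=np.hstack([cv2.resize(im[145:205,110:180],(400,343),interpolation=cv2.INTER_CUBIC),cv2.resize(im[220:280,100:170],(400,343),interpolation=cv2.INTER_CUBIC)])
cv2.imwrite("pics/m9.png",o)
ct=cam("top")
```

```text
[0.5061 0.0825 0.2516]
washer (np.int32(479), array([141.9, 174. ]), array([129, 159,  31,  34], dtype=int32)) [0.5404 0.2627 0.012 ]
washer (np.int32(476), array([141.9, 174. ]), array([129, 160,  31,  33], dtype=int32)) [0.5404 0.2627 0.012 ]
18 [422.  132.5] [0.5721 0.0109 0.114 ]
16 [436.5 151.5] [0.5586 0.0002 0.114 ]
6 [395.5 160. ] [0.5536 0.0294 0.114 ]
16 [456.8 160.9] [ 0.5514 -0.0148  0.114 ]
16 [419.5 167.5] [0.5477 0.0121 0.114 ]
13 [451.5 167.5] [ 0.5468 -0.0111  0.114 ]
11 [434.1 183.2] [0.5359 0.0012 0.114 ]
40 [418.3 192.1] [0.5298 0.0126 0.114 ]
```

View pics/m9.png

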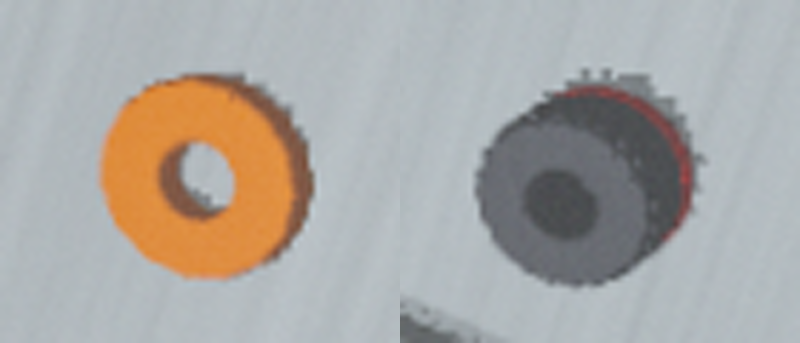

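Run:
```python
from h import *
np.set_printoptions(precision=4,suppress=True)
s=state(); c=cam("wrist",s); print(s["tcp_pos"],s["clock"])
print(onz(c,144.7,176.3,.012),onz(c,128.3,255.9,.024))
ct=cam("top");cs=cam("side")
print(onz(ct,203,262,.012),onz(ct,191,295.5,.024),onz(cs,256.5,370,.010))
# tray corners
print([onz(c,u,v,.013) for u,v in [(110,106),(227,157),(170,307),(62,261)]])
```

```text
[0.5061 0.0825 0.2516] 11.5833
[0.5379 0.2602 0.012 ] [0.459  0.2874 0.024 ]
[0.5368 0.2618 0.012 ] [0.4578 0.2864 0.024 ] [0.5362 0.2637 0.01  ]
[array([0.6071, 0.2829, 0.013 ]), array([0.5521, 0.1747, 0.013 ]), array([0.3936, 0.2585, 0.013 ]), array([0.4525, 0.3713, 0.013 ])]
```

Emit:
send_rows --deltas '[[[6,36,0,0,0,0,75],[12,72,0,0,0,0,75],[18,108,-10,0,0,0,70],[24,144,-25,0,0,0,65],[31,176,-50,0,0,0,60]]]'

```text
clock: 12.0
tcp_pos: [0.5387, 0.2609, 0.2028]
tool_rot: [-3.139, 0.074, -0.005]
contact_force: [1.3, 0.7, 0.4]
opening: 0.06
```

Emit:
send_rows --deltas '[[[0,2,-25,0,0,2.6,56],[0,2,-50,0,0,2.6,52],[0,2,-65,0,0,2.6,50],[0,2,-65,0,0,2.6,50],[0,2,-65,0,0,2.6,50]]]'

```text
clock: 12.42
tcp_pos: [0.5372, 0.2601, 0.1359]
tool_rot: [3.141, -0.002, -0.003]
contact_force: [0.0, 0.1, 1.0]
opening: 0.05
```

Run:
```python
from h import *
np.set_printoptions(precision=4,suppress=True)
im,c,s=shot("wrist","w10"); print(s["clock"],s["tcp_pos"],s["tool_rot"],s["opening"],s["contact_force"],s["moment"])
print(proj(c,[.537,.262,.012]))
```

```text
12.4167 [0.5372 0.2601 0.1359] [ 3.1406 -0.0025 -0.0033] 0.05000734110476707 [0.0242 0.117  0.9983] [-0.0396 -0.0391 -0.017 ]
[321.1068 232.5182]
```

View pics/w10.png

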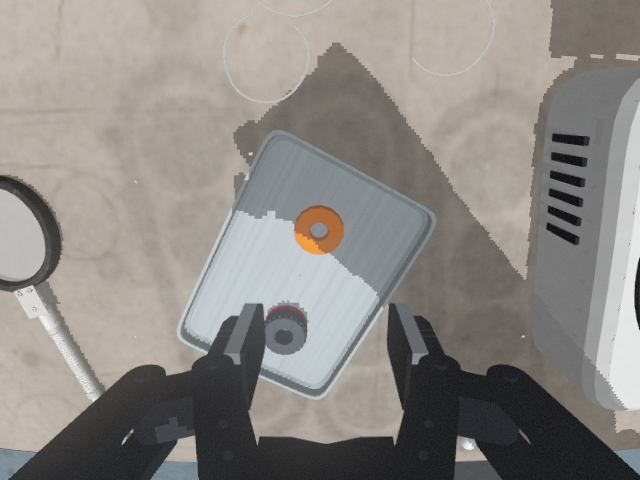

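Emit:
send_rows --deltas '[[[0,1.5,-35,0,0,0,50],[0,1.5,-70,0,0,0,50],[0,1.5,-100,0,0,0,48],[0,1.5,-118,0,0,0,46],[0,1.5,-125,0,0,0,46]]]'

```text
clock: 12.88
tcp_pos: [0.5368, 0.2618, 0.0101]
tool_rot: [3.14, -0.002, -0.003]
contact_force: [0.3, -0.2, -1.0]
opening: 0.046
```

Emit:
send_rows --deltas '[[[0,0,-2,0,0,0,46],[0,0,-4,0,0,0,46],[0,0,-5,0,0,0,46],[0,0,-5,0,0,0,46]]]'

```text
clock: 13.22
tcp_pos: [0.5381, 0.2634, 0.0081]
tool_rot: [-3.141, 0.0, -0.003]
contact_force: [-0.2, -0.7, 0.1]
opening: 0.0461
```

Emit:
send_rows --deltas '[[[0,0,-2,0,0,0,46],[0,0,-4,0,0,0,46],[0,0,-4,0,0,0,46]]]'

```text
clock: 13.47
tcp_pos: [0.5371, 0.2629, 0.0026]
tool_rot: [3.142, -0.0, 0.0]
contact_force: [0.2, -0.2, -0.3]
opening: 0.046
```

Emit:
send_rows --deltas '[[[0,0,0,0,0,0,40],[0,0,0,0,0,0,34],[0,0,0,0,0,0,30],[0,0,0,0,0,0,28],[0,0,0,0,0,0,28]]]'

```text
clock: 13.88
tcp_pos: [0.5372, 0.263, 0.0033]
tool_rot: [3.141, -0.0, 0.0]
contact_force: [-2.4, -1.9, 6.0]
opening: 0.0331
```

Run:
```python
from h import *
np.set_printoptions(precision=4,suppress=True)
im,c,s=shot("wrist","w11"); print(s["clock"],s["tcp_pos"],s["tool_rot"],s["opening"],s["contact_force"],s["moment"])
```

```text
13.8833 [0.5372 0.263  0.0033] [ 3.1414 -0.      0.0003] 0.033133518829790994 [-2.4095 -1.8504  6.0243] [-0.2909  0.5337  0.0005]
```

View pics/w11.png

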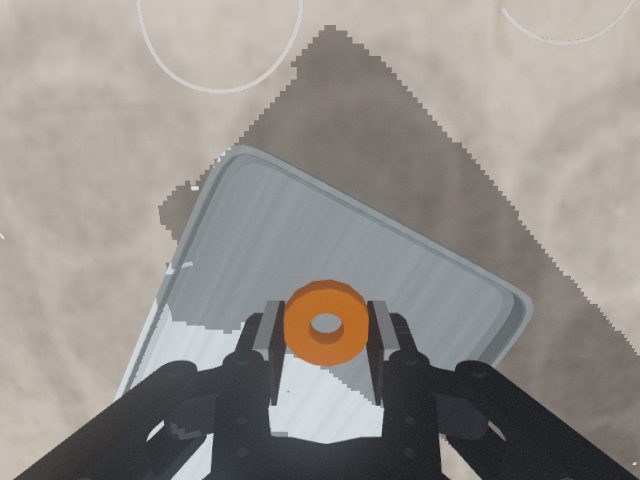

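Run:
```python
from h import *
np.set_printoptions(precision=4,suppress=True)
im=cv2.imread("pics/w11.png"); s=state(); c=cam("wrist",s)
cv2.imwrite("pics/w11c.png",cv2.resize(im[270:370,270:385],None,fx=6,fy=6,interpolation=cv2.INTER_CUBIC))
print(s["tcp_pos"],onz(c,326,322,.012))
```

```text
[0.5372 0.263  0.0033] [0.5409 0.2616 0.012 ]
```

View pics/w11c.png

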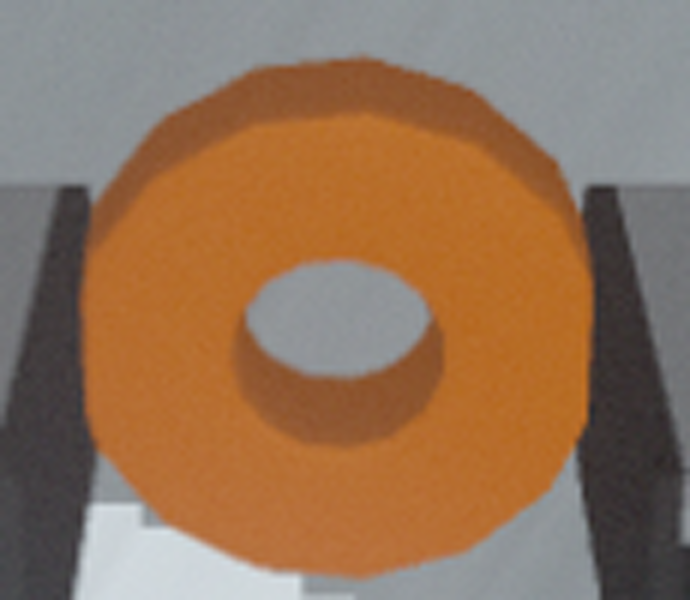

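Emit:
send_rows --deltas '[[[0,0,5,0,0,0,28],[0,0,20,0,0,0,28],[0,0,50,0,0,0,28],[0,0,85,0,0,0,28],[0,0,120,0,0,0,28]]]'

```text
clock: 14.35
tcp_pos: [0.5365, 0.2628, 0.1238]
tool_rot: [3.141, 0.001, -0.002]
contact_force: [0.8, 0.8, 0.0]
opening: 0.0332
```

Emit:
send_rows --deltas '[[[0,-5,30,0,0,0,28],[0,-25,55,0,0,0,28],[0,-55,65,0,0,0,28],[0,-90,65,0,0,0,28],[2,-126,65,0,0,0,28]]]'

```text
clock: 14.77
tcp_pos: [0.5391, 0.1367, 0.1891]
tool_rot: [-3.141, -0.003, -0.004]
contact_force: [0.7, -0.2, -0.3]
opening: 0.033
```

Emit:
send_rows --deltas '[[[2,-36,0,0,0,0,28],[4,-72,0,0,0,0,28],[6,-105,0,0,0,0,28],[6.3,-126,0,0,0,0,28],[6.3,-133,0,0,0,0,28]]]'

```text
clock: 15.18
tcp_pos: [0.5453, -0.0008, 0.1877]
tool_rot: [3.14, -0.009, -0.0]
contact_force: [-0.4, -0.4, -0.4]
opening: 0.0334
```

Emit:
send_rows --deltas '[[[0,0,-5,0,0,0,28],[0,0,-10,0,0,0,28],[0,0,-10,0,0,0,28],[0,0,-10,0,0,0,28]]]'

```text
clock: 15.52
tcp_pos: [0.545, 0.006, 0.1771]
tool_rot: [-3.141, -0.004, 0.001]
contact_force: [0.2, 0.5, 0.1]
opening: 0.033
```

Run:
```python
from h import *
np.set_printoptions(precision=4,suppress=True)
im,c,s=shot("wrist","w12"); print(s["clock"],s["tcp_pos"],s["tool_rot"],s["opening"],s["contact_force"],s["moment"])
im2,_,_=shot("side","s12")
o=np.hstack([cv2.resize(im[200:450,180:480],(400,333)),cv2.resize(im2[130:330,250:490],(400,333))])
cv2.imwrite("pics/m12.png",o)
```

```text
15.5167 [0.545  0.006  0.1771] [-3.1409 -0.0044  0.0015] 0.03300595386962033 [0.2054 0.5261 0.1363] [-0.0549 -0.0009 -0.0061]
```

View pics/m12.png

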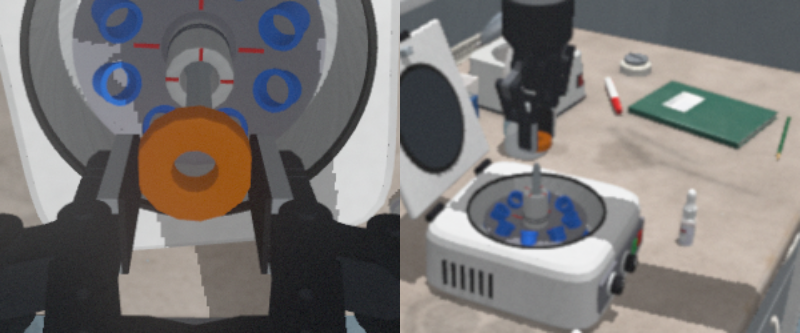

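Run:
```python
from h import *
np.set_printoptions(precision=4,suppress=True)
im=cv2.imread("pics/w12.png"); s=state(); c=cam("wrist",s); print(s["tcp_pos"],s["tool_rot"])
a=cv2.resize(im[240:370,280:380],(500,650)[::1],interpolation=cv2.INTER_CUBIC)
cv2.imwrite("pics/w12c.png",a[:600])
```

```text
[0.5454 0.0054 0.1776] [-3.1412 -0.0033  0.0002]
```

View pics/w12c.png

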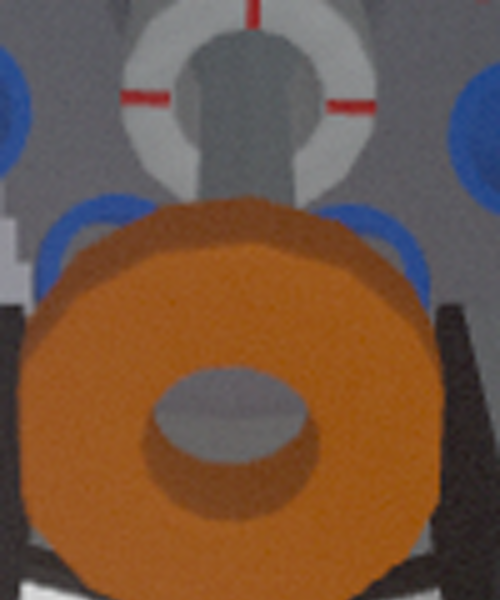

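Run:
```python
from h import *
np.set_printoptions(precision=4,suppress=True)
s=state(); c=cam("wrist",s); z=s["tcp_pos"][2]; print(s["tcp_pos"])
print(onz(c,329.8,260.4,.114), onz(c,326,328.7,z+.0087))
# spindle nose center px at z?: find z on axis giving row 270
for zz in (.12,.13): print(proj(c,[.547,.003,zz]))
```

```text
[0.5454 0.0054 0.1776]
[0.5471 0.0018 0.114 ] [0.5461 0.0039 0.1863]
[327.7151 264.529 ]
[327.7905 271.4908]
```

Emit:
send_rows --deltas '[[[0.8,-2,-8,0,0,0,28],[0.8,-2,-16,0,0,0,28],[0.8,-2,-20,0,0,0,28],[0.8,-2,-20,0,0,0,28],[0.8,-2,-20,0,0,0,28]]]'

```text
clock: 16.03
tcp_pos: [0.5459, 0.002, 0.1571]
tool_rot: [-3.141, -0.0, 0.002]
contact_force: [0.2, 0.2, 0.4]
opening: 0.0333
```

Emit:
send_rows --deltas '[[[0,0,-2,0,0,0,28],[0,0,-4,0,0,0,28],[0,0,-6,0,0,0,28],[0,0,-7,0,0,0,28],[0,0,-7,0,0,0,28]]]'

```text
clock: 16.45
tcp_pos: [0.5461, 0.0019, 0.1503]
tool_rot: [-3.142, 0.0, 0.0]
contact_force: [0.3, -0.1, 0.4]
opening: 0.0335
```

Run:
```python
from h import *
np.set_printoptions(precision=4,suppress=True)
im,c,s=shot("wrist","w13"); print(s["clock"],s["tcp_pos"],s["tool_rot"],s["opening"],s["contact_force"],s["moment"])
a=cv2.resize(im[240:370,280:380],(500,650)[::1],interpolation=cv2.INTER_CUBIC)
cv2.imwrite("pics/w13c.png",a[:600])
```

```text
16.45 [0.5461 0.0019 0.1503] [-3.1415  0.0001  0.0005] 0.03353440110441456 [ 0.3348 -0.0516  0.4449] [0.0564 0.0045 0.0034]
```

View pics/w13c.png

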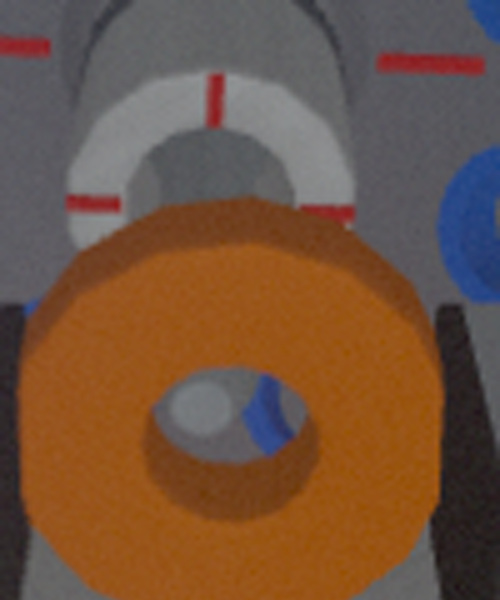

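Emit:
send_rows --deltas '[[[0,1,0,0,0,0,28],[0,2,0,0,0,0,28],[0,2,0,0,0,0,28],[0,2,0,0,0,0,28]]]'

```text
clock: 16.83
tcp_pos: [0.5463, 0.0041, 0.1507]
tool_rot: [-3.142, -0.0, -0.0]
contact_force: [0.8, 0.0, -0.5]
opening: 0.0329
```

Run:
```python
from h import *
np.set_printoptions(precision=4,suppress=True)
im,c,s=shot("wrist","w14"); print(s["clock"],s["tcp_pos"],s["tool_rot"],s["opening"],s["contact_force"],s["moment"])
a=cv2.resize(im[240:370,280:380],(500,650)[::1],interpolation=cv2.INTER_CUBIC)
cv2.imwrite("pics/w14c.png",a[:600])
```

```text
16.8333 [0.5463 0.0041 0.1507] [-3.1416 -0.0003 -0.0003] 0.03286909097627557 [ 0.8233  0.0333 -0.538 ] [ 0.016  -0.052   0.0095]
```

View pics/w14c.png

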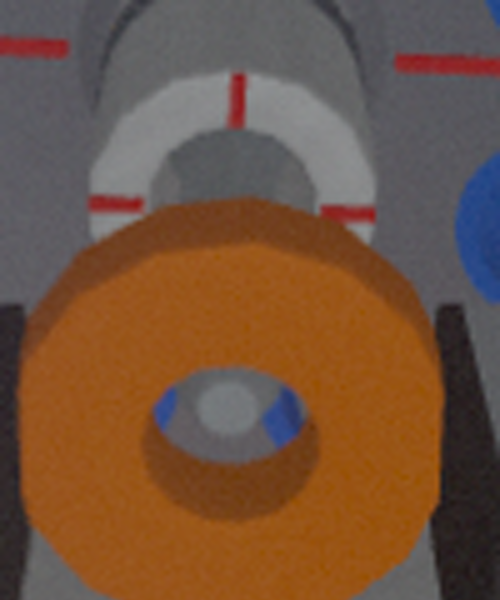

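Emit:
send_rows --deltas '[[[0,0,-3,0,0,0,28],[0,0,-6,0,0,0,28],[0,0,-10,0,0,0,28],[0,0,-14,0,0,0,28],[0,0,-14,0,0,0,28]]]'

```text
clock: 17.3
tcp_pos: [0.5456, 0.0039, 0.1354]
tool_rot: [-3.141, 0.0, 0.002]
contact_force: [0.2, 0.4, -0.4]
opening: 0.033
```

Emit:
send_rows --deltas '[[[0,0,-5,0,0,0,28],[0,0,-10,0,0,0,28],[0,0,-15,0,0,0,28],[0,0,-18,0,0,0,28],[0,0,-18,0,0,0,28]]]'

```text
clock: 17.72
tcp_pos: [0.5457, 0.0039, 0.1176]
tool_rot: [-3.141, 0.0, 0.002]
contact_force: [0.1, -0.2, -0.6]
opening: 0.0328
```

Emit:
send_rows --deltas '[[[0,0,-1,0,0,0,28],[0,0,-2,0,0,0,28],[0,0,-2,0,0,0,28]]]'

```text
clock: 17.97
tcp_pos: [0.5463, 0.004, 0.1166]
tool_rot: [-3.142, -0.0, -0.0]
contact_force: [0.1, 0.3, 0.4]
opening: 0.0327
```

Emit:
send_rows --deltas '[[[0,0,-1,0,0,0,28],[0,0,-2,0,0,0,28],[0,0,-2,0,0,0,28]]]'

```text
clock: 18.22
tcp_pos: [0.5466, 0.004, 0.1152]
tool_rot: [3.141, -0.0, 0.001]
contact_force: [-2.0, -0.8, 4.1]
opening: 0.0331
```

Run:
```python
from h import *
np.set_printoptions(precision=4,suppress=True)
im,c,s=shot("wrist","w15"); print(s["clock"],s["tcp_pos"],s["tool_rot"],s["opening"],s["contact_force"],s["moment"])
a=cv2.resize(im[200:400,200:440],(720,600)[::1],interpolation=cv2.INTER_CUBIC)
cv2.imwrite("pics/w15c.png",a[:600])
```

```text
18.2167 [0.5466 0.004  0.1152] [ 3.1415 -0.0001  0.0015] 0.03306148351801278 [-1.9536 -0.8445  4.1034] [-0.0341  0.2761  0.0343]
```

View pics/w15c.png

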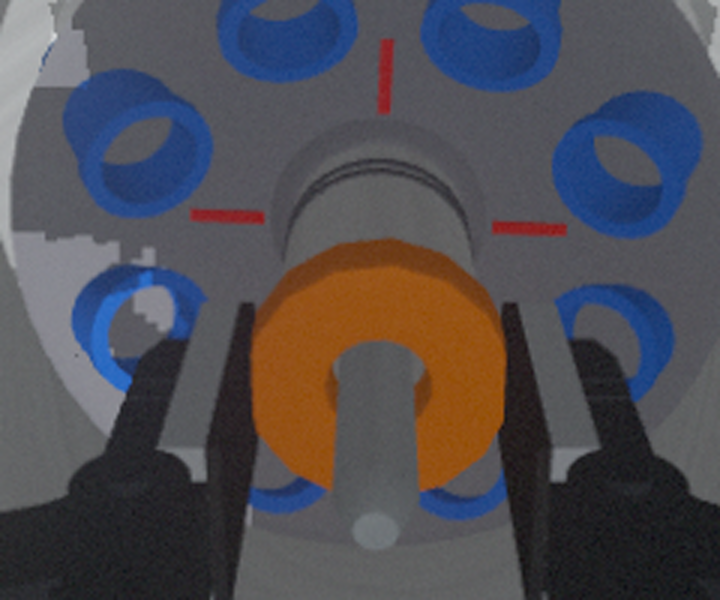

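Emit:
send_rows --deltas '[[[0,0,0.5,0,0,0,38],[0,0,0.5,0,0,0,46],[0,0,0.5,0,0,0,52],[0,0,0.5,0,0,0,52],[0,0,10,0,0,0,52]]]'

```text
clock: 18.68
tcp_pos: [0.545, 0.0038, 0.1232]
tool_rot: [-3.141, -0.0, 0.005]
contact_force: [-0.8, 0.2, 0.1]
opening: 0.0521
```

Emit:
send_rows --deltas '[[[0,0,25,0,0,0,52],[0,0,60,0,0,0,52],[0,0,95,0,0,0,56],[-5,25,115,0,0,0,60],[-15,60,125,0,0,0,60]]]'

```text
clock: 19.1
tcp_pos: [0.5332, 0.0615, 0.2537]
tool_rot: [3.141, -0.01, 0.008]
contact_force: [-0.1, 0.6, 0.1]
opening: 0.0605
```

Emit:
send_rows --deltas '[[[-12,35,0,0,0,0,60],[-20,70,0,0,0,0,60],[-30,105,0,0,0,0,60],[-40,140,0,0,0,0,60],[-50,175,-10,0,0,0,60]]]'

```text
clock: 19.52
tcp_pos: [0.4812, 0.2411, 0.2421]
tool_rot: [-3.14, 0.0, -0.006]
contact_force: [1.6, 1.1, 0.1]
opening: 0.0603
```

Emit:
send_rows --deltas '[[[-12,32,-20,0,0,0,56],[-23,48,-50,0,0,0,52],[-23,48,-80,0,0,0,50],[-23,48,-80,0,0,0,50],[-23,48,-80,0,0,0,50]]]'

```text
clock: 19.93
tcp_pos: [0.4578, 0.2862, 0.1594]
tool_rot: [3.14, 0.0, -0.003]
contact_force: [-0.0, -0.1, 0.3]
opening: 0.0501
```

Run:
```python
from h import *
np.set_printoptions(precision=4,suppress=True)
im,c,s=shot("wrist","w16"); print(s["clock"],s["tcp_pos"],s["tool_rot"],s["opening"],s["contact_force"],s["moment"])
print(proj(c,[.458,.287,.024]))
im2,_,_=shot("side","s16")
o=np.hstack([cv2.resize(im,(400,300)),cv2.resize(im2[200:320,270:430],(400,300))])
cv2.imwrite("pics/m16.png",o)
```

```text
19.9333 [0.4578 0.2862 0.1594] [ 3.1403  0.0001 -0.0034] 0.050130011922771674 [-0.0404 -0.0654  0.319 ] [ 0.0352 -0.0497  0.0978]
[322.7067 227.4021]
```

View pics/m16.png

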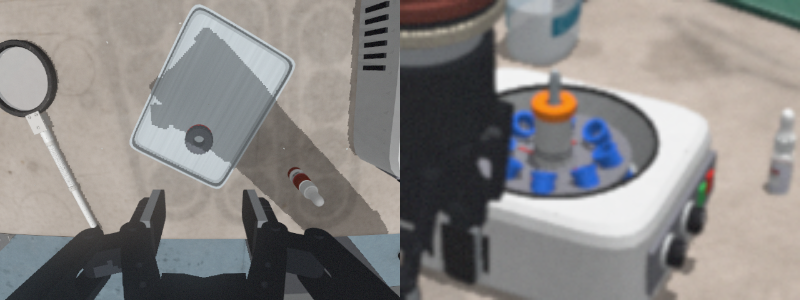

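Run:
```python
from h import *
np.set_printoptions(precision=4,suppress=True)
im=cv2.imread("pics/w16.png"); s=state(); c=cam("wrist",s); print(s["tcp_pos"])
g=cv2.cvtColor(im,cv2.COLOR_BGR2GRAY)
a=cv2.resize(im[185:265,275:365],(675,600),interpolation=cv2.INTER_CUBIC)
cv2.imwrite("pics/w16c.png",a)
```

```text
[0.4596 0.2867 0.1616]
```

View pics/w16c.png

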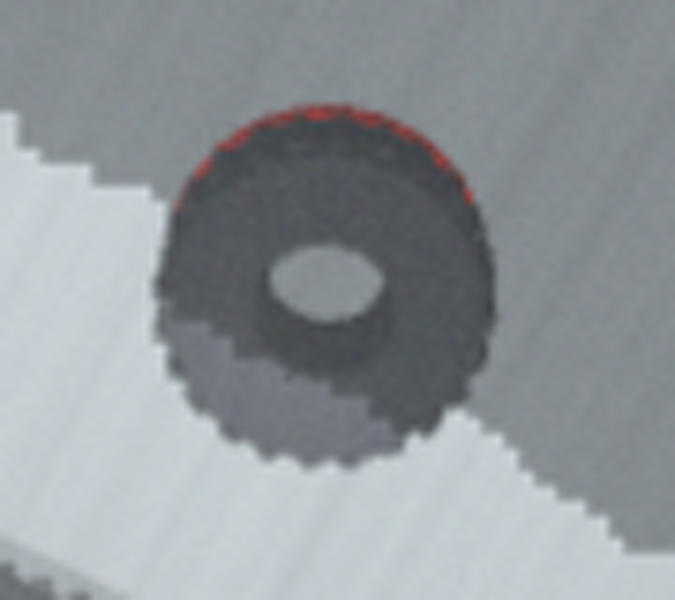

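Emit:
send_rows --deltas '[[[-1,3,-38,0,0,0,50],[-1,3,-76,0,0,0,50],[-1,3,-112,0,0,0,50],[-1,3,-140,0,0,0,48],[-1,3,-150,0,0,0,48]]]'

```text
clock: 20.45
tcp_pos: [0.4573, 0.2882, 0.0077]
tool_rot: [3.14, -0.004, -0.003]
contact_force: [0.1, 0.4, -0.2]
opening: 0.048
```

Emit:
send_rows --deltas '[[[0,0,-2,0,0,0,48],[0,0,-3,0,0,0,48],[0,0,-3,0,0,0,48]]]'

```text
clock: 20.7
tcp_pos: [0.4589, 0.2907, 0.0089]
tool_rot: [-3.14, 0.001, -0.005]
contact_force: [0.4, 0.6, -0.1]
opening: 0.0479
```

Run:
```python
from h import *
np.set_printoptions(precision=4,suppress=True)
im,c,s=shot("wrist","w17"); print(s["clock"],s["tcp_pos"],s["tool_rot"],s["opening"],s["contact_force"],s["moment"])
a=cv2.resize(im[240:400,230:430],(750,600),interpolation=cv2.INTER_CUBIC)
cv2.imwrite("pics/w17c.png",a)
```

```text
20.7 [0.4589 0.2907 0.0089] [-3.1401  0.0011 -0.0046] 0.04786640368716138 [ 0.4194  0.5995 -0.1036] [ 0.0093  0.0081 -0.0086]
```

View pics/w17c.png

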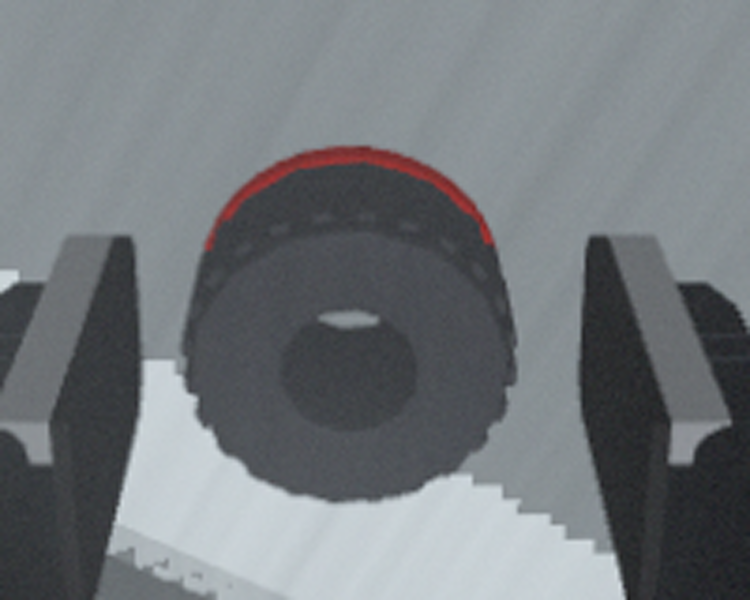

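Run:
```python
from h import *
np.set_printoptions(precision=4,suppress=True)
s=state(); c=cam("wrist",s); print(s["tcp_pos"],onz(c,323.1,338.7,.024))
```

```text
[0.4588 0.2907 0.0089] [0.459  0.2904 0.024 ]
```

Emit:
send_rows --deltas '[[[0,0,-2,0,0,0,40],[0,0,-2,0,0,0,34],[0,0,-2,0,0,0,28],[0,0,-2,0,0,0,26],[0,0,-2,0,0,0,26]]]'

```text
clock: 21.17
tcp_pos: [0.458, 0.2904, 0.006]
tool_rot: [-3.141, 0.0, -0.003]
contact_force: [-0.9, -1.3, 9.2]
opening: 0.0305
```

Emit:
send_rows --deltas '[[[0,0,0,0,0,0,26],[0,0,0,0,0,0,26]]]'

```text
clock: 21.33
tcp_pos: [0.458, 0.2904, 0.006]
tool_rot: [-3.141, 0.0, -0.003]
contact_force: [-2.4, -2.1, 8.7]
opening: 0.0304
```

Run:
```python
from h import *
np.set_printoptions(precision=4,suppress=True)
im,c,s=shot("wrist","w18"); print(s["clock"],s["tcp_pos"],s["tool_rot"],s["opening"],s["contact_force"],s["moment"])
a=cv2.resize(im[240:400,230:430],(750,600),interpolation=cv2.INTER_CUBIC)
cv2.imwrite("pics/w18c.png",a)
```

```text
21.3333 [0.458  0.2904 0.006 ] [-3.141   0.0002 -0.0028] 0.03037372980845455 [-2.3913 -2.0793  8.6505] [-0.2278  0.3483 -0.0296]
```

View pics/w18c.png

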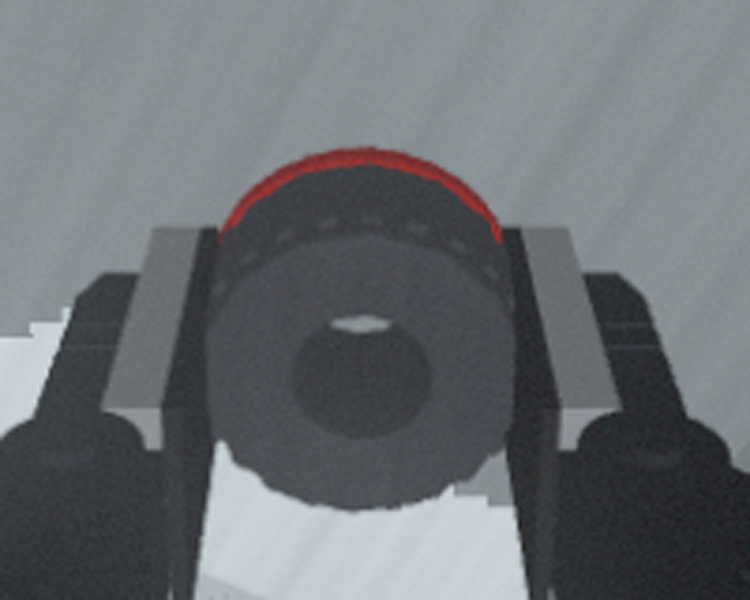

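Emit:
send_rows --deltas '[[[0,0,5,0,0,0,26],[0,0,25,0,0,0,26],[0,0,60,0,0,0,26],[0,0,95,0,0,0,26],[5,-10,130,0,0,0,26]]]'

```text
clock: 21.8
tcp_pos: [0.4604, 0.2818, 0.1364]
tool_rot: [-3.14, -0.005, 0.002]
contact_force: [0.4, -0.0, -0.7]
opening: 0.0305
```

Emit:
send_rows --deltas '[[[5,-10,30,0,0,0,26],[15,-32,55,0,0,0,26],[25,-64,60,0,0,0,26],[35,-98,60,0,0,0,26],[45,-132,60,0,0,0,26]]]'

```text
clock: 22.22
tcp_pos: [0.5075, 0.1469, 0.1959]
tool_rot: [-3.141, -0.002, -0.003]
contact_force: [1.1, -0.4, -1.4]
opening: 0.0299
```

Emit:
send_rows --deltas '[[[10,-34,0,0,0,0,26],[20,-68,0,0,0,0,26],[30,-102,0,0,0,0,26],[37,-130,0,0,0,0,26],[38,-144,0,0,0,0,26]]]'

```text
clock: 22.63
tcp_pos: [0.5458, -0.0008, 0.1947]
tool_rot: [3.14, -0.007, 0.0]
contact_force: [-0.5, 0.5, -1.1]
opening: 0.0301
```

Emit:
send_rows --deltas '[[[0,0,-5,0,0,0,26],[0,0,-10,0,0,0,26],[0,0,-10,0,0,0,26],[0,0,-10,0,0,0,26]]]'

```text
clock: 22.97
tcp_pos: [0.5447, 0.0056, 0.1844]
tool_rot: [-3.141, -0.004, 0.001]
contact_force: [-0.4, -0.2, -0.9]
opening: 0.0301
```

Run:
```python
from h import *
np.set_printoptions(precision=4,suppress=True)
im,c,s=shot("wrist","w19"); print(s["clock"],s["tcp_pos"],s["tool_rot"],s["opening"],s["contact_force"],s["moment"])
a=cv2.resize(im[240:400,230:430],(750,600),interpolation=cv2.INTER_CUBIC)
cv2.imwrite("pics/w19c.png",a)
```

```text
22.9667 [0.5447 0.0056 0.1844] [-3.1411 -0.0035  0.0012] 0.03009670287189567 [-0.3937 -0.1989 -0.914 ] [-0.0053 -0.0347 -0.0259]
```

View pics/w19c.png

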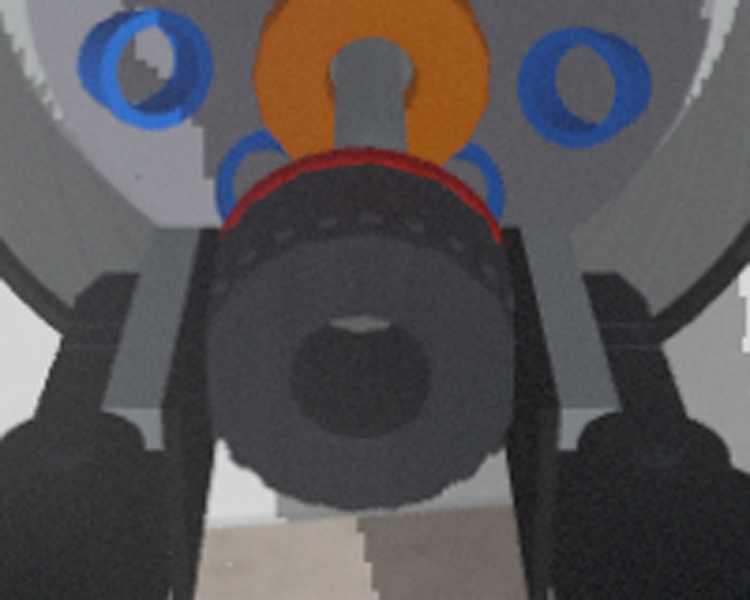

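Run:
```python
from h import *
np.set_printoptions(precision=4,suppress=True)
s=dict(state()); print(s["tcp_pos"],s["clock"])
p=s["tcp_pos"]; s["tool_rot"]=np.array([np.pi,0,0]); c=cam("wrist",s)
print(onz(c,326.2,328.7,p[2]+.0087)-p, onz(c,326.5,340.6,p[2]+.018)-p)
```

```text
[0.5449 0.0055 0.1846] 23.0167
[ 0.0007 -0.0015  0.0087] [ 0.0012 -0.0016  0.018 ]
```

Emit:
send_rows --deltas '[[[0.3,0,-8,0,0,0,26],[0.3,0,-16,0,0,0,26],[0.3,0,-24,0,0,0,26],[0.3,0,-24,0,0,0,26],[0.3,0,-24,0,0,0,26]]]'

```text
clock: 23.43
tcp_pos: [0.545, 0.004, 0.1597]
tool_rot: [-3.141, -0.0, 0.003]
contact_force: [0.2, -0.6, 0.4]
opening: 0.03
```

Emit:
send_rows --deltas '[[[0,0,0,0,0,0,26],[0,0,0,0,0,0,26]]]'

```text
clock: 23.6
tcp_pos: [0.5458, 0.004, 0.1609]
tool_rot: [-3.142, 0.0, -0.001]
contact_force: [0.1, 0.7, -0.2]
opening: 0.0302
```

Emit:
send_rows --deltas '[[[0,0,-3,0,0,0,26],[0,0,-6,0,0,0,26],[0,0,-9,0,0,0,26],[0,0,-12,0,0,0,26],[0,0,-12,0,0,0,26]]]'

```text
clock: 24.02
tcp_pos: [0.5451, 0.0039, 0.1478]
tool_rot: [-3.142, 0.0, 0.002]
contact_force: [-0.2, 0.9, -0.9]
opening: 0.0298
```

Run:
```python
from h import *
np.set_printoptions(precision=4,suppress=True)
im,c,s=shot("wrist","w20"); print(s["clock"],s["tcp_pos"],s["tool_rot"],s["opening"],s["contact_force"],s["moment"])
a=cv2.resize(im[240:400,230:430],(750,600),interpolation=cv2.INTER_CUBIC)
cv2.imwrite("pics/w20c.png",cv2.convertScaleAbs(a,alpha=1.8))
```

```text
24.0167 [0.5451 0.0039 0.1478] [-3.1415  0.0001  0.0017] 0.029786362841323022 [-0.2004  0.884  -0.8765] [ 0.0146  0.0144 -0.0322]
```

View pics/w20c.png

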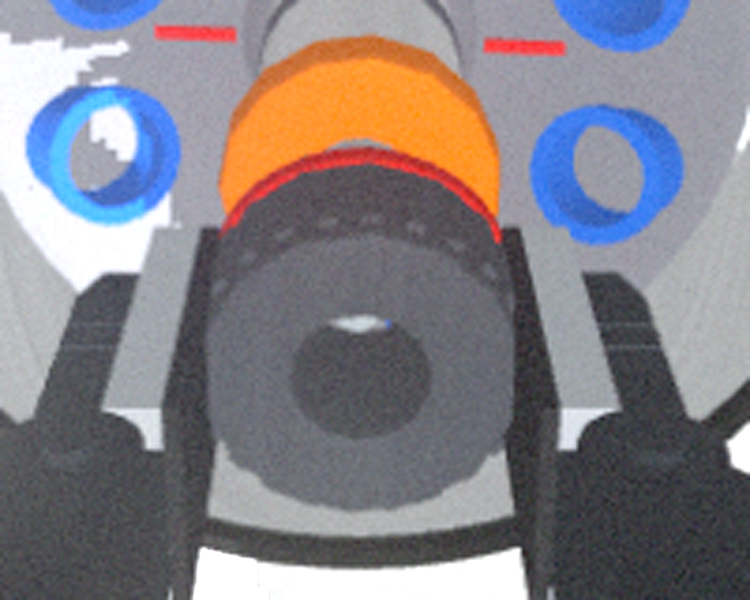

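Emit:
send_rows --deltas '[[[0,0,-4,0,0,0,26],[0,0,-8,0,0,0,26],[0,0,-12,0,0,0,26],[0,0,-16,0,0,0,26],[0,0,-17,0,0,0,26]]]'

```text
clock: 24.48
tcp_pos: [0.5451, 0.0039, 0.1307]
tool_rot: [-3.141, 0.0, 0.002]
contact_force: [0.1, -0.6, -0.8]
opening: 0.0302
```

Emit:
send_rows --deltas '[[[0,0,-1,0,0,0,26],[0,0,-2,0,0,0,26],[0,0,-2,0,0,0,26]]]'

```text
clock: 24.73
tcp_pos: [0.5455, 0.004, 0.1295]
tool_rot: [-3.142, 0.0, 0.0]
contact_force: [-0.7, -0.7, -1.9]
opening: 0.0303
```

Emit:
send_rows --deltas '[[[0,0,-1,0,0,0,26],[0,0,-2,0,0,0,26],[0,0,-2,0,0,0,26]]]'

```text
clock: 24.98
tcp_pos: [0.5459, 0.004, 0.128]
tool_rot: [3.142, 0.0, 0.001]
contact_force: [-0.2, 0.2, 1.8]
opening: 0.0303
```

Emit:
send_rows --deltas '[[[0,0,-0.7,0,0,0,26],[0,0,-0.7,0,0,0,26]]]'

```text
clock: 25.15
tcp_pos: [0.5462, 0.0041, 0.1279]
tool_rot: [3.142, -0.0, 0.002]
contact_force: [-2.3, -0.6, 7.8]
opening: 0.0302
```

Contact at the home height; release and withdraw.

Emit:
send_rows --deltas '[[[0,0,0.7,0,0,0,34],[0,0,0.7,0,0,0,44],[0,0,0.7,0,0,0,52],[0,0,0.7,0,0,0,52],[0,0,10,0,0,0,52]]]'

```text
clock: 25.57
tcp_pos: [0.5443, 0.0038, 0.1355]
tool_rot: [-3.141, 0.0, 0.005]
contact_force: [-0.6, 0.0, 0.1]
opening: 0.052
```

Emit:
send_rows --deltas '[[[0,0,25,0,0,0,52],[0,0,60,0,0,0,52],[0,0,95,0,0,0,56],[0,0,120,0,0,0,60],[-25,-30,120,0,0,0,60]]]'

```text
clock: 25.98
tcp_pos: [0.525, -0.0201, 0.2633]
tool_rot: [-3.139, -0.013, -0.016]
contact_force: [-0.1, 0.1, -0.4]
opening: 0.06
```

Emit:
send_rows --deltas '[[[-20,-30,0,0,0,0,60],[-20,-65,0,0,0,0,60],[-20,-95,0,0,0,0,60],[-20,-95,0,0,0,0,60],[-20,-95,0,0,0,0,60]]]'

```text
clock: 26.4
tcp_pos: [0.5002, -0.1227, 0.2574]
tool_rot: [-3.142, 0.006, -0.0]
contact_force: [-0.2, 0.7, 1.2]
opening: 0.0598
```

Run:
```python
from h import *
np.set_printoptions(precision=4,suppress=True)
im,c,s=shot("wrist","w21"); print(s["clock"],s["tcp_pos"],s["opening"],s["contact_force"])
im2,cs,_=shot("side","s21");im3,ct,_=shot("top","t21")
o=np.hstack([cv2.resize(im,(400,300)),cv2.resize(im2[200:320,260:420],(400,300))])
o=np.vstack([o,np.hstack([cv2.resize(im2,(400,300)),cv2.resize(im3,(400,300))])])
cv2.imwrite("pics/m21.png",o)
print("side pred home collar top/bottom",proj(cs,[.546,.0035,.146]),proj(cs,[.546,.0035,.124]),proj(cs,[.546,.0035,.114]))
cv2.imwrite("pics/s21c.png",cv2.resize(im2[215:285,295:375],(800,600),interpolation=cv2.INTER_CUBIC))
```

```text
26.4 [ 0.5002 -0.1227  0.2574] 0.059774069109034225 [-0.1773  0.7471  1.2376]
side pred home collar top/bottom [331.0757 230.5536] [331.0024 240.3239] [330.9696 244.6861]
```

View pics/m21.png

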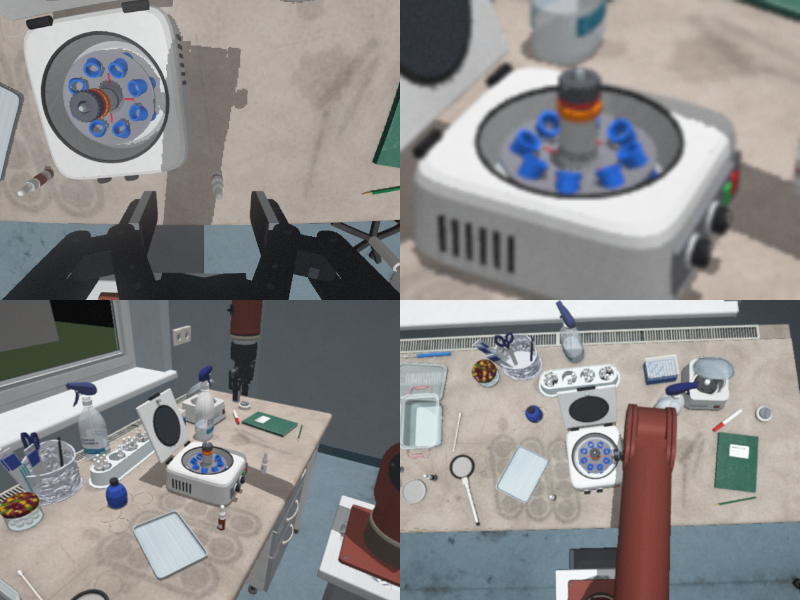

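View pics/s21c.png

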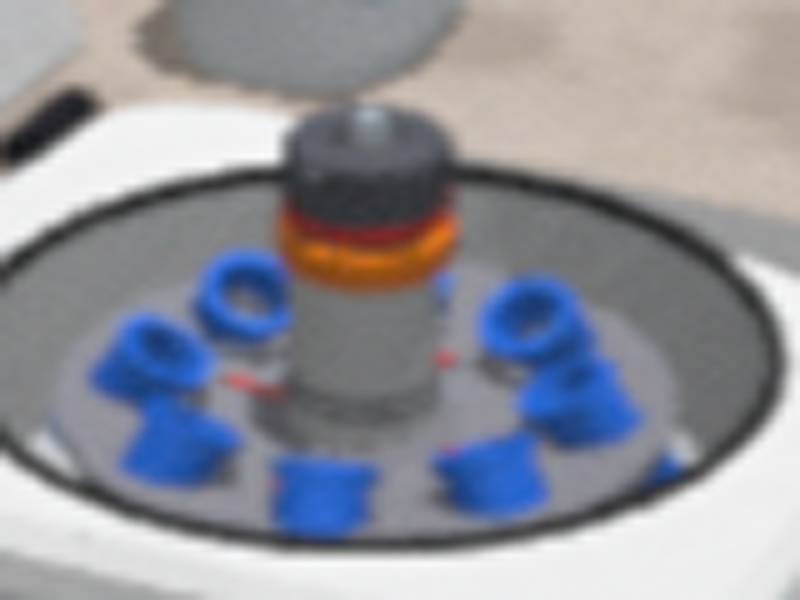

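```bash
python3 -c "
from station import ctrl,state
print(ctrl.sign_off()); print(state()['clock'])"
```

```text
the job is handed in; nothing more can be done
None
the job is handed in; nothing more can be done
```

The rotor, the orange washer and the dark collar are on the spindle in that order. I handed the job in at about 26.5 s of the 72 s allowed; no verdict was reported.

- **Rotor:** The camera put the pins at about -2.6° and the slots at about 25.8°. I turned the rotor -28.4° in the air, so it dropped over the pins on the first lowering and never needed turning under pressure. It first met resistance at the height for fully home. The reading there was about 5 N upward, about 8 N above what the hanging rotor gave.
- **Washer and collar:** Each went down the spindle with no sideways force of note. Each met light resistance, about 4 N for the washer and 8 N for the collar, within about 0.2 mm of its calculated home height.
- **Last pictures:** The side view shows the stack flat and straight, with the spindle tip showing just above the collar. The spray bottle, squeeze bottle and both vials are standing. I judged this by eye and did not re-measure their positions. The gripper was open and clear of everything.

One disagreement came up: the wrist camera read about 2 mm off sideways. I corrected this while placing the washer, by looking at the spindle tip through its hole. No check failed.

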